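Swing a board carrier onto its stop and lock it in the dock

ROBOT

A 6-joint arm with a two-finger parallel gripper is mounted at the origin on a cart in front of the work surface, level with it; the furniture and walls round the work are solid. World frame = base frame: x ahead of the robot, y to its left, z up, the work surface at z = 0. Lengths are in m, angles in rad, forces in N, time in s.
With the tool pointing down it reaches from about 0.4 to 0.825 m from the base axis. Payload 7 kg.
Tool frame: the origin (TCP) lies between the finger pads; the fingertips stand 11 mm ahead of it and the grasp point (between the pads) lies 8 mm behind it; x points along the fingers, z is the direction in which the jaws open and shut, and the axes are right-handed (so a half turn about x gives the same grasp; the last joint's range is limited). The gripper opens to 88 mm and grips with 3 to 60 N. Pads are 19 mm wide; open, the fingers measure 130 mm over their backs; the gripper's body (78 mm by 193 mm) begins 47 mm behind the grasp point.
Start: joints at [1.599, 0.359, 0.012, 0, -1.224, -0.288], TCP at [0.173, 0.652, 0.238] pointing down, gripper open.
Joint ranges: [-3.07, 3.07], [-1.43, 2.12], [-1.02, 1.25], [-3.03, 1.67], [-3.05, -0], [-3.03, 3.03]. Speed limits (rad/s): [2.39, 2.39, 3.01, 3.14, 3.14, 3.14].

INTERFACE

Orientations are given as [roll, pitch, yaw] about the fixed x, y, z axes, in that order (R = Rz(yaw) Ry(pitch) Rx(roll)).
In Python, from station import arm gives the robot as it stands.
- The arm moves only by the tool jog_arm, never from a script. Its argument "motion" is a list of rows, each an object of numbers: "dx", "dy", "dz": the shift along the tool's x, y, z in m; "twist": the turn about the tool's x in degrees. In form: [{"dx": .., "dy": .., "dz": .., "twist": ..}, ...]. A call has 1 to 20 rows; each row is the pose to reach, as a shift and turn from the pose commanded when the call began, along the tool's axes at that moment; what a row does not reach only later rows make up. A row lasts 1/12 s, in which the tool goes at most 41.7 mm and 7.16 degrees, less where a joint would pass 70% of its speed; a pose out of reach is approached as far as the arm can. A call with a gripper value outside its range is refused whole. "gripper" is the finger opening in m, from 0 to 0.0876, set as the call begins (left out, the last holds). The fingers move at their own pace and stop on an object; "newtons" is the grip in N (left out, the last holds). Time passes only in rows, so rows that repeat a pose let the fingers close. It gives the time, the measured TCP pose, the force and the opening at its end, in the units of the state.
- arm.get_state(): the state, without advancing time (a new reading comes with each control period).
- arm.grab_frame(name): name is "side" or "top" or "wrist"; returns the picture (400x640x3 uint8, red, green, blue); there is no depth.
- arm.camera_model(name): a dict with "camera_matrix" (3x3 intrinsics, pixels), "k1" (the pictures are not rectified: a ray, as slopes to the right and down, at radius r is drawn at 1 + k1 r^2 times it, then the intrinsics apply), "eye" and "attitude" of the camera in the world. Camera axes: x right, y down, z forward; pixel columns grow to the right and rows downward; lengths in m; the calibration is good to about 2 mm. A picture is of the moment at which its call begins: read the wrist's pose just before it. camera_model takes no time and is no camera call; for the wrist camera it gives the pose at the moment of the call.
- arm.job_done(): hands the job in, once; it reports no verdict.
The state is a dict: "t": time; "q": joint angles; "qd": joint speeds; "joint_efforts": joint torques, N m; "eef_pos": TCP position; "ee_rot": TCP orientation; "force": force on the tool from outside, world axes, zero at the start; "moment": the same for the moment, N m; "width": finger opening in m.
Only numpy, scipy, OpenCV 4.12 (cv2) and the standard library are available. Lean on these libraries where they do the work, as an engineer would, in place of code of your own. Each camera call takes 0.05 s, during which the arm holds its last target.

TASK

The tan board carrier hangs on the pivot pin of the flat metal dock, swung open towards the robot. Push it gently (never with more than about 20 N) near its free corner, so that it pivots round until it sits fully against the stop, with the stop's white button pressed in, and the brass catch has snapped in behind it. Then take the red-knobbed lock pin from its block and push it fully home, upright, through the carrier's lock hole into the dock, without lifting the carrier, touching its circuit board or disturbing the things lying round.

Things in the scene. Friction and masses are not known exactly. Their poses are not given: they have to be found in the camera images.
- carrier: Loose tan laminate plate, 0.45 to 0.7 kg, sliding on the fixed dock plate (top 15 mm above the bench). Origin on the axis of its pivot hole over the dock's 11.6 mm pivot pin (top 22 mm above the dock plate), at the dock plate's top. Spans x -78..20, y -175..20 mm; deck top 12 mm above origin. Swing it along its own +x on an arc round the origin (yaw grows) to the stop.
- push_point (a point): On the carrier's push face (x = -78 mm, looks to carrier -x, 2 to 22 mm above its underside), 155 mm along -y from the pivot, 20 mm from the free corner, 12 mm above the underside. A push here takes 1 to 5 N sliding freely, up to about 9 N over the catch; on the stop it rises steeply: 12 to 17 N there means fully seated, over 20 N is too much.
- stop_button (a joint): White sprung button (8 mm dia) in the dock's stop block, m: 0 = out, 0.004 = pressed flush by the carrier's edge x = 20 mm, at y = -135. Where the stop stands is not reported, as the dock is bolted down at a new heading each time: the carrier meets it after turning 0.30 to 0.60 rad from its start, to be found by feel. In the caught carrier the button stays 0.003 to 0.004 in.
- catch (a joint): Sprung brass catch at the dock's far end, beside the carrier's free end, m: 0 = out, at most 0.009. The arriving carrier pushes it back 4 to 5 mm over a ramp, from about 0.2 rad before the stop on (never earlier than 0.09 rad after the start); only in the last millimetre before the stop does it spring out to 0, into the notch in the carrier's end, and then holds the carrier there.
- carrier_lock_hole (a point): Centre of the carrier's lock hole (11.1 mm dia, through) at the top of its 10 mm deck, at (-35, -150) mm in the carrier's frame, 27 mm above the bench. With the carrier caught, the dock's lock hole (12.5 mm dia, through the 15 mm dock plate) lies under it, within about 1.5 mm.
- pin_grip (a point): Centre of the red knob (22 mm dia, 27 mm tall) of the upright lock pin, 34 mm above the underside of its collar. Pin: 70 mm tall, 60 g; 11 mm neck between knob and collar; below the collar a 10 mm dia shank, 22 mm long, tapered over its last 5 mm. z axis up along the pin.
- pin_collar (a point): Centre of the underside of the lock pin's collar (20 mm dia), on the pin's axis. At the start it rests on the top of the parking block; fully home it rests on the carrier's deck, 27 mm above the bench.
- pin_block: Fixed grey parking block 56x56x30 mm, right of the dock, with the lock pin in its central hole; origin at the centre of its underside.
- board: Green circuit board clipped on the carrier, not to be touched; origin at the centre of its underside on the deck. It covers x -60..2, y -135..-25 mm of the carrier's frame; its parts stand up to 18 mm above the deck.
- screw_bin: Bystander: black bin of screws, 100x68x45 mm, origin under its centre. Leave alone.
- dish: Bystander: grey round dish of small hardware, 67 mm wide, 24 mm tall, origin under its centre. Leave alone.
- meter: Bystander: yellow multimeter, 140x72x43 mm, origin under its centre. Leave alone.
- spare_board: Bystander: loose green circuit board, 62x110x18 mm, left and near the robot, origin under its centre. Leave alone.

How it is judged:
On the way, in this order (a step that is already met when the one before it is completed fails the run):
1. the carrier is turned onto the stop and the catch has snapped in (value of joint stop_button above 0.0018 m and value of joint catch below 0.002 m and height (world z) of carrier below 0.018 m), for 0.2 s.
2. the lock pin is fully home through carrier and dock (all of step 1 and z of pin_collar in the frame of carrier below 0.0145 m and horizontal distance between pin_collar and carrier_lock_hole below 0.0025 m and angle between pin_collar's own z axis and vertical below 0.12 rad), for 0.2 s.
At the end, for the whole second after the job is handed in: Carrier flat on the dock plate (within 3 mm) and caught at the stop: stop button at least 1.8 mm in, catch out (under 2 mm back); lock pin upright (0.12 rad) in the lock hole, centred within 2.5 mm, collar at most 2.5 mm above the deck; carrier at rest (all of step 2 and linear speed of carrier below 0.01 m/s); the robot touches nothing.
It fails at once if the carrier is pushed with more than 22 N (contact force between the arm and carrier above 22 N).
It fails at once if the carrier is lifted off the dock plate (height (world z) of carrier above 0.021 m).
It fails at once if the circuit board on the carrier is touched (contact force between the arm and board above 0.5 N).
It fails at once if a bystander is shifted by more than 15 mm (distance of any of screw_bin, dish, meter, spare_board from where it was at the start of the episode above 0.015 m).
It also fails if it takes over 72 s, if anything falls off the work surface, if the arm or the gripper's body presses on something with over 40 N, if the wrist force passes 120 N, or if a joint passes its speed limit or range.

## Working session

There is one attempt and no reset: what is moved stays moved. The work goes in short steps, Python scripts to look and compute and a tool call to move; the robot and the scene stay as the last step left them, time stands still between calls to the robot, and variables do not carry over. Pictures are saved under pics/ and viewed, and the job is handed in when it is done.

Besides the shell and the picture viewer there is one more tool, called after "Call:" as name(argument=value, ...) on one line, values as JSON. jog_arm: Moves the arm, as the interface text tells. Its arguments: {"type":"object","properties":{"motion":{"type":"array"},"gripper":{"type":"number"},"newtons":{"type":"number"}},"required":["motion"]}

```bash
mkdir -p pics; ls
cat > h.py <<'E'
import numpy as np, cv2
from station import arm
def save(n,f):
    im=arm.grab_frame(n); cv2.imwrite('pics/'+f,im[:,:,::-1]); return im
E
python3 - <<'E'
from h import *
s=arm.get_state(); print(s)
for n in('side','top','wrist'): print(n,arm.camera_model(n))
save('side','s0.png');save('top','t0.png')
E
```

```text
pics
{'t': 0.0, 'q': array([ 1.59907265e+00,  3.59366444e-01,  1.10620899e-02, -3.39604057e-04,
       -1.22412245e+00, -2.88098360e-01]), 'qd': array([ 0.00054592, -0.00129914,  0.00056271, -0.00068564,  0.00115625,
        0.00163108]), 'joint_efforts': array([-2.41434309e-04, -5.82713091e+01,  2.93050611e+01,  6.99747384e+00,
        6.82278143e-03, -1.51419463e-04]), 'eef_pos': array([0.17332191, 0.6518737 , 0.23663921]), 'ee_rot': array([ 0.09476751,  1.56913488, -1.7359665 ]), 'force': array([0.65595033, 0.15473467, 0.28118619]), 'moment': array([-0.04158549,  0.00601054, -0.03663274]), 'width': 0.08757276611448014}
side {'camera_matrix': array([[420.54921624,   0.        , 322.54786315],
       [  0.        , 420.54921624, 197.54781347],
       [  0.        ,   0.        ,   1.        ]]), 'k1': 0.005400941971721403, 'eye': array([ 0.41093007, -0.90359149,  0.47614819]), 'attitude': array([-1.99915067,  0.00870133, -0.12398412])}
top {'camera_matrix': array([[361.70556478,   0.        , 319.73324819],
       [  0.        , 361.70556478, 201.75954319],
       [  0.        ,   0.        ,   1.        ]]), 'k1': 0.01728263310931017, 'eye': array([0.37463601, 0.04586532, 1.21731745]), 'attitude': array([-2.99222918, -0.0159023 , -1.58928888])}
wrist {'camera_matrix': array([[355.9488636 ,   0.        , 323.22387914],
       [  0.        , 355.9488636 , 201.46576959],
       [  0.        ,   0.        ,   1.        ]]), 'k1': -0.006090476750827314, 'eye': array([0.24686411, 0.63124595, 0.38321863]), 'attitude': array([ 2.86468596e+00, -1.55805310e-03, -1.83045526e+00])}
```

View pics/t0.png

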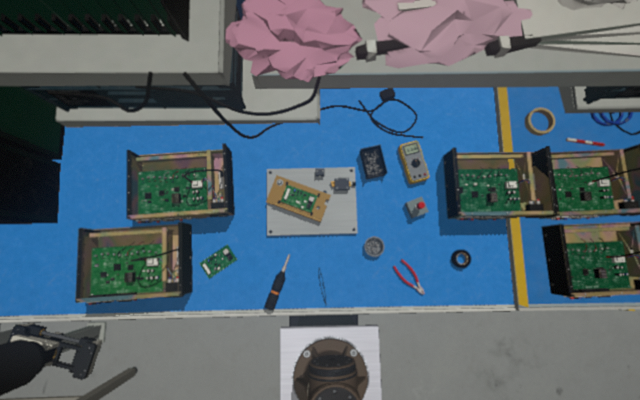

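View pics/s0.png

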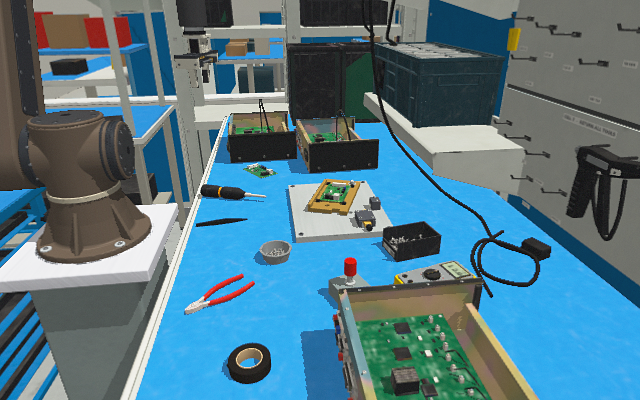

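```bash
cat >> h.py <<'E'
from scipy.spatial.transform import Rotation as R
def proj(m,P):
    Rm=R.from_euler('xyz',m['attitude']).as_matrix()
    c=(np.atleast_2d(P)-m['eye'])@Rm
    s=c[:,:2]/c[:,2:]; r2=(s**2).sum(1,keepdims=True); s=s*(1+m['k1']*r2)
    K=m['camera_matrix']; return s*[K[0,0],K[1,1]]+K[:2,2]
def unproj(m,uv,z):
    K=m['camera_matrix']; d=(np.atleast_2d(uv).astype(float)-K[:2,2])/[K[0,0],K[1,1]]
    s=d.copy()
    for _ in range(10): s=d/(1+m['k1']*(s**2).sum(1,keepdims=True))
    v=np.c_[s,np.ones(len(s))]@R.from_euler('xyz',m['attitude']).as_matrix().T
    return m['eye']+v*((z-m['eye'][2])/v[:,2])[:,None]
def crop(im,x0,y0,x1,y1,k,f):
    cv2.imwrite('pics/'+f,cv2.resize(im[y0:y1,x0:x1,::-1],None,fx=k,fy=k,interpolation=cv2.INTER_CUBIC))
E
python3 - <<'E'
from h import *
m=arm.camera_model('top')
print(proj(m,[[0,0,0],[.5,0,0],[.5,.2,0]]))
print(unproj(m,[[268,168],[357,168],[357,235],[268,235]],.015))
im=cv2.imread('pics/t0.png')[:,:,::-1]
crop(im,260,160,362,240,7,'t0c.png')
crop(im,350,135,440,265,4,'t0d.png')
im=cv2.imread('pics/s0.png')[:,:,::-1]
crop(im,280,170,400,245,6,'s0c.png')
E
```

```text
[[330.29773491 375.87285253]
 [326.88337809 218.45209984]
 [267.57534611 219.45348666]]
[[ 0.67409456  0.19715278  0.015     ]
 [ 0.66970016 -0.10599579  0.015     ]
 [ 0.4416178  -0.09827399  0.015     ]
 [ 0.44681764  0.19653264  0.015     ]]
```

View pics/t0c.png

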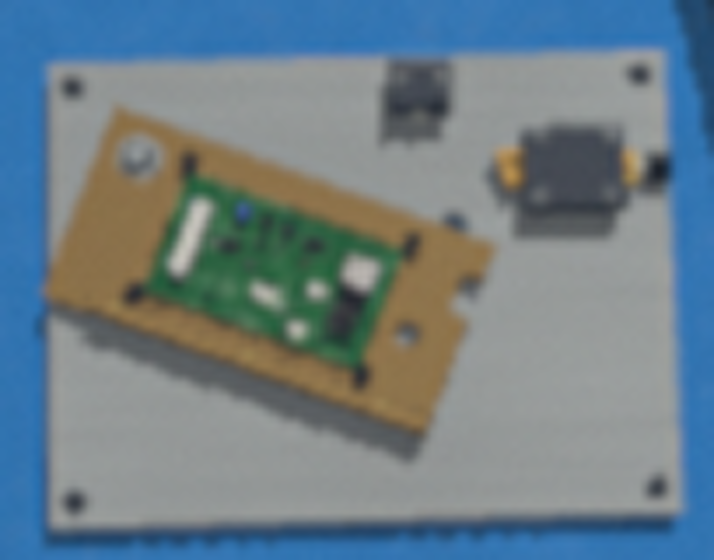

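View pics/t0d.png

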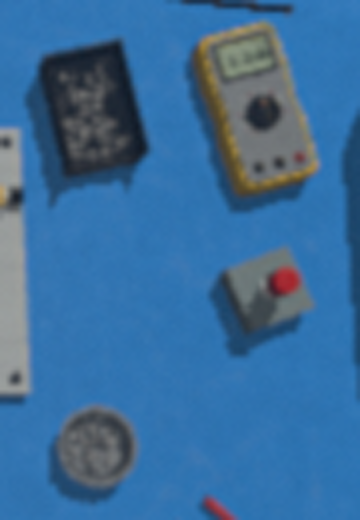

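View pics/s0c.png

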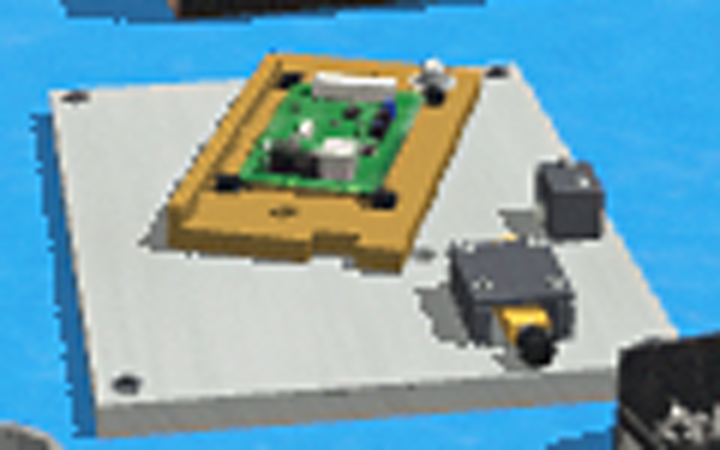

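```bash
cat > fit.py <<'E'
from h import *
from scipy.optimize import least_squares
mt,ms=arm.camera_model('top'),arm.camera_model('side')
T=lambda u,v:(260+u/7-.43,160+v/7-.43); S=lambda u,v:(280+u/6-.42,170+v/6-.42)
obs=[(mt,T(118,108),(20,20,12)),(mt,T(492,245),(20,-175,12)),(mt,T(420,432),(-78,-175,22)),(mt,T(45,295),(-78,20,22)),(mt,T(406,333),(-35,-150,12)),(mt,T(138,157),(0,0,22)),
 (ms,S(480,68),(20,20,12)),(ms,S(408,250),(20,-175,12)),(ms,S(285,211),(-35,-150,12)),(ms,S(435,65),(0,0,22)),(ms,S(168,207),(-78,-175,22))]
def W(p,P):
    c,s=np.cos(p[2]),np.sin(p[2]); P=np.array(P)/1e3
    return np.array([p[0]+c*P[0]-s*P[1],p[1]+s*P[0]+c*P[1],.015+P[2]])
f=lambda p:np.concatenate([proj(m,W(p,P))[0]-uv for m,uv,P in obs])
r=least_squares(f,[.63,.17,0.3],loss='soft_l1');print(r.x);print(f(r.x).reshape(-1,2).round(1))
p=r.x
print('push',W(p,(-78,-155,12)),'lock',W(p,(-35,-150,12)))
h=unproj(mt,[T(457,222)],.015)[0]; h2=unproj(ms,[S(425,255)],.015)[0]
for h in(h,h2):
  d=h[:2]-p[:2]; print(h,np.hypot(*d),'final yaw',np.arctan2(d[1],d[0])-np.arctan2(-150,-35))
uv=np.array([421.0,204.8]); print('knob top',unproj(mt,[uv],.078),unproj(mt,[uv],.064))
# side knob centre
print(unproj(ms,[(350,266)],.064))
# dock-hole etc
print('stopblk',unproj(mt,[T(390,140),T(440,140)],.015))
E
python3 fit.py
python3 - <<'E'
import cv2
im=cv2.imread('pics/s0.png');cv2.imwrite('pics/s0d.png',cv2.resize(im[240:310,310:400],None,fx=7,fy=7,interpolation=2))
E
```

```text
[ 0.620952    0.15733896 -0.36299223]
[[-0.5 -0. ]
 [ 0.8 -0.1]
 [ 1.3  0.4]
 [-0.9 -0.1]
 [ 0.5  0.1]
 [-0.1 -0.2]
 [ 0.5  0.1]
 [-0.4 -0.1]
 [ 0.1 -0.1]
 [-0.2 -0.7]
 [ 0.1 -0.5]]
push [0.49299826 0.04013468 0.027     ] lock [0.53497169 0.02954073 0.027     ]
[0.59069593 0.0054396  0.015     ] 0.15488332320256845 final yaw 0.03262020196357884
[0.58885476 0.0042528  0.015     ] 0.15641484214943419 final yaw 0.022557970785763937
knob top [[ 0.53072658 -0.29845659  0.078     ]] [[ 0.53264463 -0.30268764  0.064     ]]
[[ 0.53080644 -0.29838853  0.064     ]]
stopblk [[0.63155505 0.03708585 0.015     ]
 [0.63118939 0.01285181 0.015     ]]
```

View pics/s0d.png

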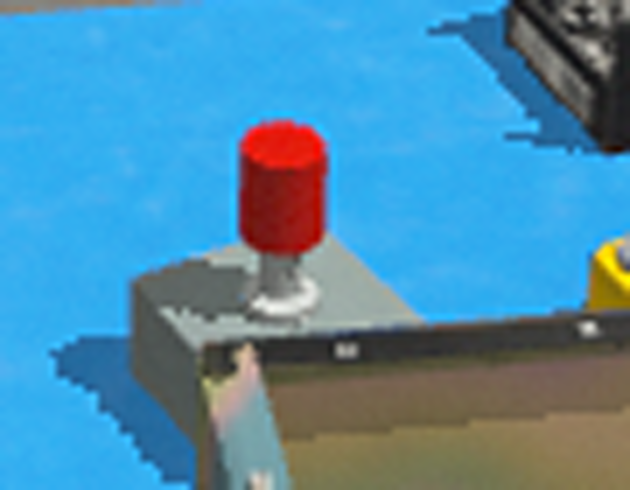

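```bash
cat >> h.py <<'E'
def toolR(s=None):
    s=s or arm.get_state(); return R.from_euler('xyz',s['ee_rot']).as_matrix()
def go(x,y,z,jaw=None):
    "shift in tool axes to reach world TCP, jaw = wanted yaw of tool z (rad)"
    s=arm.get_state(); M=toolR(s); d=M.T@(np.array([x,y,z])-s['eef_pos'])
    tw=None
    if jaw is not None:
        zt=M.T@np.array([np.cos(jaw),np.sin(jaw),0]); tw=np.degrees(np.arctan2(-zt[1],zt[2])) 
    print('dxyz',d.round(4),'twist',tw,'t',s['t'])
E
python3 - <<'E'
from h import *
print(toolR().round(3))
for j in (0,np.pi/2,-np.pi/2,np.pi,-.36): go(.42,.06,.15,j)
E
```

```text
[[-0.     0.966 -0.257]
 [-0.001 -0.257 -0.966]
 [-1.     0.     0.001]]
dxyz [0.0875 0.3905 0.5085] twist -104.89326660436575 t 0.1
dxyz [0.0875 0.3905 0.5085] twist 165.10671569399094 t 0.1
dxyz [0.0875 0.3905 0.5085] twist -14.893284306009097 t 0.1
dxyz [0.0875 0.3905 0.5085] twist 75.10673339563428 t 0.1
dxyz [0.0875 0.3905 0.5085] twist -84.26680753683874 t 0.1
```

Run:
```python
from h import *
go(.45,.056,.2,np.pi-.363)
```

```text
dxyz [0.0375 0.4205 0.5048] twist 95.90507963446923 t 0.1
```

Call:
jog_arm(motion=[{"dx": 0,"dy": 0.42,"dz": 0.505,"twist": 96},{"dx": 0,"dy": 0.42,"dz": 0.505,"twist": 96},{"dx": 0,"dy": 0.42,"dz": 0.505,"twist": 96},{"dx": 0,"dy": 0.42,"dz": 0.505,"twist": 96},{"dx": 0,"dy": 0.42,"dz": 0.505,"twist": 96},{"dx": 0,"dy": 0.42,"dz": 0.505,"twist": 96},{"dx": 0,"dy": 0.42,"dz": 0.505,"twist": 96},{"dx": 0,"dy": 0.42,"dz": 0.505,"twist": 96},{"dx": 0,"dy": 0.42,"dz": 0.505,"twist": 96},{"dx": 0,"dy": 0.42,"dz": 0.505,"twist": 96},{"dx": 0,"dy": 0.42,"dz": 0.505,"twist": 96},{"dx": 0,"dy": 0.42,"dz": 0.505,"twist": 96},{"dx": 0,"dy": 0.42,"dz": 0.505,"twist": 96},{"dx": 0,"dy": 0.42,"dz": 0.505,"twist": 96},{"dx": 0,"dy": 0.42,"dz": 0.505,"twist": 96},{"dx": 0,"dy": 0.42,"dz": 0.505,"twist": 96},{"dx": 0,"dy": 0.42,"dz": 0.505,"twist": 96},{"dx": 0,"dy": 0.42,"dz": 0.505,"twist": 96},{"dx": 0,"dy": 0.42,"dz": 0.505,"twist": 96},{"dx": 0,"dy": 0.42,"dz": 0.505,"twist": 96}], gripper=0, newtons=20)

```text
t: 1.77
eef_pos: [0.4493, 0.057, 0.2375]
ee_rot: [-0.18, 1.571, 2.598]
force: [0.4, -0.2, 0.5]
width: 0.0001
```

Run:
```python
from h import *
import pickle
m=arm.camera_model('wrist'); im=save('wrist','w1.png'); pickle.dump(m,open('w1.pkl','wb'))
go(.45,.056,.031,np.pi-.363)
p=[.62095,.15734,-.363]
def W(P):
    c,s=np.cos(p[2]),np.sin(p[2]); P=np.array(P)/1e3
    return np.array([p[0]+c*P[0]-s*P[1],p[1]+s*P[0]+c*P[1],.015+P[2]])
k=im[:,:,::-1].copy()
for P in [(0,0,22),(20,20,12),(20,-175,12),(-78,-175,22),(-78,20,22),(-35,-150,12),(-78,-155,12)]:
    u=proj(m,W(P))[0]; print(P,u.round(1)); cv2.drawMarker(k,tuple(int(a) for a in u.round()),(255,0,255),0,8,1)
cv2.imwrite('pics/w1m.png',k)
```

```text
dxyz [ 0.2066  0.001  -0.0011] twist 0.0010374731679205222 t 1.8167
(0, 0, 22) [214.  313.9]
(20, 20, 12) [200.8 324. ]
(20, -175, 12) [182.4 156.4]
(-78, -175, 22) [278.3 157.9]
(-78, 20, 22) [284.4 329.4]
(-35, -150, 12) [238.5 180.6]
(-78, -155, 12) [280.2 175.9]
```

View pics/w1m.png

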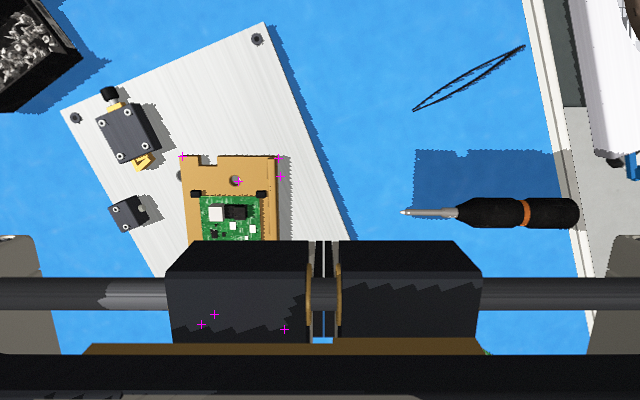

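Run:
```python
from h import *
import pickle
m=pickle.load(open('w1.pkl','rb')); s=arm.get_state(); M=toolR(s)
for a in (.011,-.008,-.03,-.055):
  for b in (-.021,0,.021): print(a,b,[proj(m,s['eef_pos']+M@np.array([a,y,b]))[0].round(0) for y in(-.0095,.0095)])
```

```text
0.011 -0.021 [array([286., 279.]), array([285., 244.])]
0.011 0 [array([329., 279.]), array([329., 244.])]
0.011 0.021 [array([371., 279.]), array([373., 244.])]
-0.008 -0.021 [array([282., 300.]), array([280., 261.])]
-0.008 0 [array([329., 300.]), array([329., 261.])]
-0.008 0.021 [array([377., 300.]), array([379., 261.])]
-0.03 -0.021 [array([275., 332.]), array([273., 287.])]
-0.03 0 [array([330., 332.]), array([330., 287.])]
-0.03 0.021 [array([385., 332.]), array([388., 287.])]
-0.055 -0.021 [array([264., 382.]), array([262., 329.])]
-0.055 0 [array([331., 382.]), array([332., 330.])]
-0.055 0.021 [array([399., 382.]), array([402., 330.])]
```

Run:
```python
from h import *
im=cv2.imread('pics/w1.png')[:,:,::-1]; crop(im,150,230,500,360,2,'w1c.png')
im=save('side','s1.png'); crop(im,230,60,400,200,4,'s1c.png')
```

```text
(no output)
```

View pics/w1c.png

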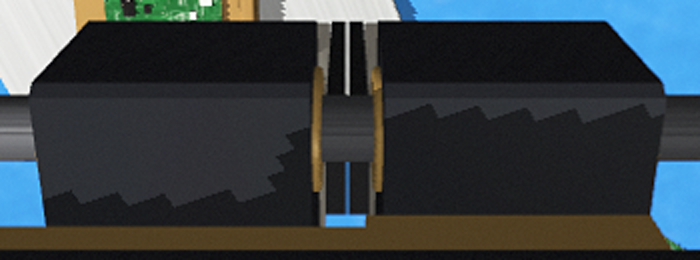

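View pics/s1c.png

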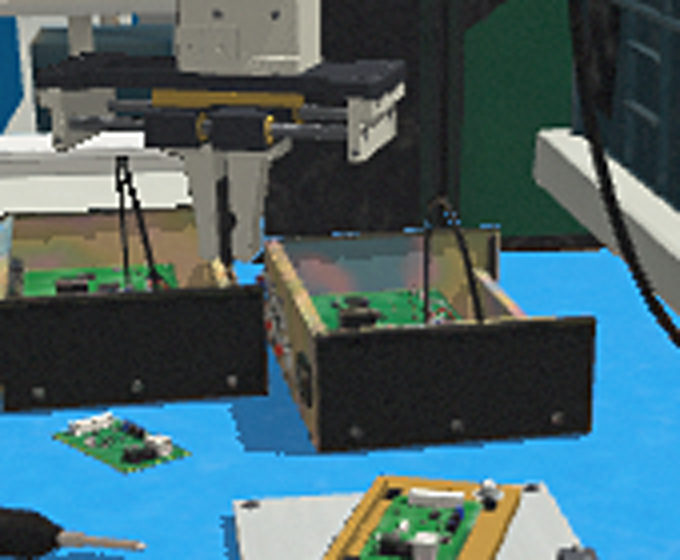

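Call:
jog_arm(motion=[{"dx": 0.04,"dy": 0,"dz": 0},{"dx": 0.08,"dy": 0,"dz": 0},{"dx": 0.12,"dy": 0,"dz": 0},{"dx": 0.15,"dy": 0,"dz": 0},{"dx": 0.18,"dy": 0,"dz": 0},{"dx": 0.195,"dy": 0,"dz": 0},{"dx": 0.203,"dy": 0,"dz": 0},{"dx": 0.206,"dy": 0,"dz": 0},{"dx": 0.206,"dy": 0,"dz": 0}])

```text
invalid input
```

Call:
jog_arm(motion=[{"dx": 0.04,"dy": 0,"dz": 0,"twist": 0},{"dx": 0.08,"dy": 0,"dz": 0,"twist": 0},{"dx": 0.12,"dy": 0,"dz": 0,"twist": 0},{"dx": 0.15,"dy": 0,"dz": 0,"twist": 0},{"dx": 0.18,"dy": 0,"dz": 0,"twist": 0},{"dx": 0.195,"dy": 0,"dz": 0,"twist": 0},{"dx": 0.203,"dy": 0,"dz": 0,"twist": 0},{"dx": 0.206,"dy": 0,"dz": 0,"twist": 0},{"dx": 0.206,"dy": 0,"dz": 0,"twist": 0}])

```text
t: 2.62
eef_pos: [0.4497, 0.0571, 0.0316]
ee_rot: [1.25, 1.57, -2.254]
force: [0.4, -1.0, 0.8]
width: 0.0004
```

```bash
cat > arc.py <<'E'
from h import *
import sys
p=np.array([.62095,.15734]); y0=-.363
def rows(th_list,h=.099):
    s=arm.get_state(); M=toolR(s); jy=np.arctan2(M[1,2],M[0,2])
    print('t',s['t'],'F',s['force'].round(2),'pos',s['eef_pos'].round(4))
    c,sn=np.cos(y0),np.sin(y0); d=s['eef_pos'][:2]-p; print('in carrier0 frame',(np.array([c*d[0]+sn*d[1],-sn*d[0]+c*d[1]])*1e3).round(1),'jaw-yaw th',((jy-np.pi-y0+np.pi)%(2*np.pi)-np.pi).round(4))
    for th in th_list:
        a=y0+th; w=p+np.array([-h*np.cos(a)+.155*np.sin(a),-h*np.sin(a)-.155*np.cos(a)])
        d=M.T@np.append(w-s['eef_pos'][:2],.031-s['eef_pos'][2])
        tw=-((a+np.pi-jy+np.pi)%(2*np.pi)-np.pi)
        print(round(th,3),d.round(4),round(np.degrees(tw),2))
E
python3 - <<'E'
from arc import *
rows([0,.05,.1,.15,.2,.25])
E
```

```text
t 2.6167 F [ 0.37 -1.05  0.76] pos [0.4497 0.0571 0.0316]
in carrier0 frame [-124.5 -154.6] jaw-yaw th -0.0002
0 [ 0.0006  0.0004 -0.0255] -0.01
0.05 [ 0.0006  0.0052 -0.0333] -2.87
0.1 [ 0.0006  0.0095 -0.0414] -5.74
0.15 [ 0.0006  0.0135 -0.0498] -8.6
0.2 [ 0.0006  0.017  -0.0582] -11.47
0.25 [ 0.0006  0.0201 -0.0669] -14.33
```

Call:
jog_arm(motion=[{"dx": 0,"dy": 0,"dz": -0.01,"twist": 0},{"dx": 0,"dy": 0,"dz": -0.016,"twist": 0},{"dx": 0,"dy": 0,"dz": -0.019,"twist": 0},{"dx": 0,"dy": 0,"dz": -0.021,"twist": 0},{"dx": 0,"dy": 0,"dz": -0.023,"twist": 0},{"dx": 0,"dy": 0,"dz": -0.025,"twist": 0},{"dx": 0,"dy": 0,"dz": -0.027,"twist": 0}])

```text
t: 3.2
eef_pos: [0.4749, 0.0466, 0.0317]
ee_rot: [-2.16, 1.571, 0.617]
force: [-0.6, -0.5, -0.2]
width: 0.0003
```

Run:
```python
from arc import *
rows([0,.02,.05,.1,.15,.2])
im=save('top','t2.png'); crop(im,260,160,362,240,7,'t2c.png')
```

```text
t 3.2 F [-0.57 -0.54 -0.25] pos [0.4749 0.0466 0.0317]
in carrier0 frame [ -97.2 -155.4] jaw-yaw th -0.0018
0 [ 0.0007 -0.0004  0.0018] -0.1
0.02 [ 0.0007  0.0016 -0.0013] -1.25
0.05 [ 0.0007  0.0044 -0.006 ] -2.97
0.1 [ 0.0007  0.0087 -0.0142] -5.83
0.15 [ 0.0007  0.0126 -0.0225] -8.69
0.2 [ 0.0007  0.0162 -0.031 ] -11.56
```

View pics/t2c.png

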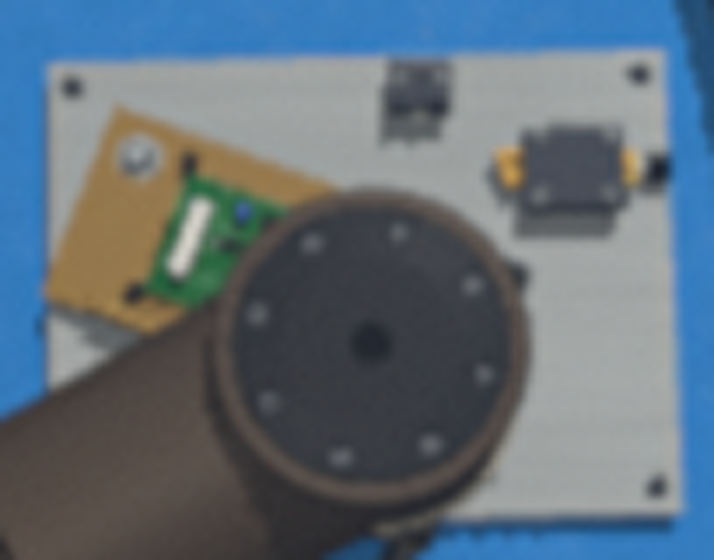

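Call:
jog_arm(motion=[{"dx": 0,"dy": 0.001,"dz": -0.0013,"twist": -0.8},{"dx": 0,"dy": 0.002,"dz": -0.003,"twist": -1.6},{"dx": 0,"dy": 0.003,"dz": -0.0045,"twist": -2.3},{"dx": 0,"dy": 0.0044,"dz": -0.006,"twist": -3.0}])

```text
t: 3.58
eef_pos: [0.4788, 0.0406, 0.0315]
ee_rot: [-0.688, 1.57, 2.143]
force: [-1.7, 3.0, 0.3]
width: 0.0004
```

Call:
jog_arm(motion=[{"dx": 0,"dy": 0.001,"dz": -0.002,"twist": -0.7},{"dx": 0,"dy": 0.002,"dz": -0.004,"twist": -1.4},{"dx": 0,"dy": 0.0032,"dz": -0.006,"twist": -2.1},{"dx": 0,"dy": 0.0043,"dz": -0.008,"twist": -2.85}])

```text
t: 3.92
eef_pos: [0.4848, 0.0336, 0.0315]
ee_rot: [0.559, 1.57, -2.844]
force: [-4.4, 3.3, 2.8]
width: 0.0002
```

Run:
```python
from arc import *
rows([.1,.15,.2,.25,.3,.35,.4])
m=arm.camera_model('wrist')
im=save('wrist','w3.png');
```

```text
t 3.9167 F [-4.35  3.29  2.83] pos [0.4848 0.0336 0.0315]
in carrier0 frame [ -83.3 -164. ] jaw-yaw th 0.1017
0.1 [ 0.0005  0.0002 -0.0003] 0.1
0.15 [ 0.0005  0.0049 -0.0081] -2.77
0.2 [ 0.0005  0.0093 -0.0162] -5.63
0.25 [ 0.0005  0.0133 -0.0245] -8.5
0.3 [ 0.0004  0.0168 -0.033 ] -11.36
0.35 [ 0.0004  0.0199 -0.0417] -14.23
0.4 [ 0.0004  0.0226 -0.0505] -17.09
```

View pics/w3.png

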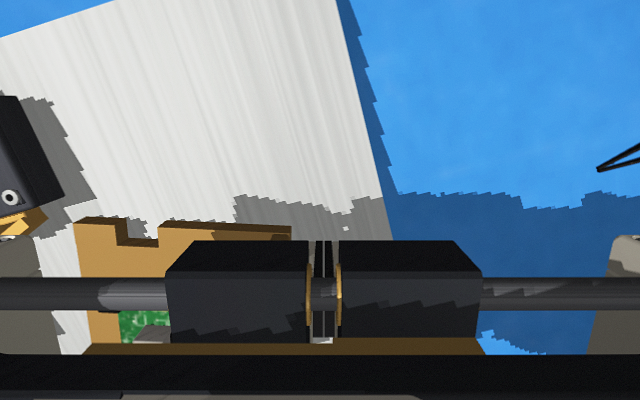

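Call:
jog_arm(motion=[{"dx": 0,"dy": 0.0012,"dz": -0.002,"twist": -0.7},{"dx": 0,"dy": 0.0025,"dz": -0.004,"twist": -1.4},{"dx": 0,"dy": 0.0037,"dz": -0.006,"twist": -2.1},{"dx": 0,"dy": 0.005,"dz": -0.0082,"twist": -2.8}])

```text
t: 4.3
eef_pos: [0.4919, 0.0268, 0.0315]
ee_rot: [1.754, 1.571, -1.6]
force: [-4.2, 2.0, 1.9]
width: 0.0006
```

Call:
jog_arm(motion=[{"dx": 0,"dy": 0.001,"dz": -0.002,"twist": -0.7},{"dx": 0,"dy": 0.002,"dz": -0.004,"twist": -1.4},{"dx": 0,"dy": 0.003,"dz": -0.006,"twist": -2.1},{"dx": 0,"dy": 0.004,"dz": -0.0082,"twist": -2.85}])

```text
t: 4.63
eef_pos: [0.4986, 0.021, 0.0314]
ee_rot: [0.548, 1.57, -2.756]
force: [-4.7, 0.7, 3.2]
width: 0.0002
```

Run:
```python
from arc import *
rows([.2,.25,.3,.35,.4])
```

```text
t 4.6333 F [-4.74  0.69  3.17] pos [0.4986 0.021  0.0314]
in carrier0 frame [ -66.  -170.9] jaw-yaw th 0.2003
0.2 [0.0004 0.0006 0.0004] 0.02
0.25 [ 0.0004  0.0053 -0.0075] -2.85
0.3 [ 0.0004  0.0097 -0.0156] -5.71
0.35 [ 0.0004  0.0137 -0.0239] -8.58
0.4 [ 0.0004  0.0172 -0.0324] -11.44
```

Call:
jog_arm(motion=[{"dx": 0,"dy": 0.0015,"dz": -0.0018,"twist": -0.7},{"dx": 0,"dy": 0.003,"dz": -0.0037,"twist": -1.4},{"dx": 0,"dy": 0.0042,"dz": -0.0056,"twist": -2.1},{"dx": 0,"dy": 0.0054,"dz": -0.0075,"twist": -2.85}])

```text
t: 4.97
eef_pos: [0.5054, 0.0147, 0.0315]
ee_rot: [-0.154, 1.57, 2.875]
force: [-5.5, 3.1, 2.0]
width: 0.0006
```

Call:
jog_arm(motion=[{"dx": 0,"dy": 0.001,"dz": -0.002,"twist": -0.7},{"dx": 0,"dy": 0.0021,"dz": -0.004,"twist": -1.4},{"dx": 0,"dy": 0.0032,"dz": -0.006,"twist": -2.1},{"dx": 0,"dy": 0.0042,"dz": -0.0082,"twist": -2.85}])

```text
t: 5.3
eef_pos: [0.5123, 0.0093, 0.0314]
ee_rot: [0.346, 1.569, -2.859]
force: [-7.2, 1.7, 2.9]
width: 0.0008
```

Run:
```python
from arc import *
rows([.3,.32,.34,.35,.36,.37,.38,.39,.4])
im=save('wrist','w4.png');
```

```text
t 5.3 F [-7.15  1.7   2.93] pos [0.5123 0.0093 0.0314]
in carrier0 frame [ -48.9 -177. ] jaw-yaw th 0.2997
0.3 [ 0.0004  0.0004 -0.0001] -0.02
0.32 [ 0.0004  0.0023 -0.0032] -1.16
0.34 [ 0.0004  0.0042 -0.0063] -2.31
0.35 [ 0.0004  0.0051 -0.0079] -2.88
0.36 [ 0.0004  0.006  -0.0095] -3.46
0.37 [ 0.0004  0.0069 -0.0112] -4.03
0.38 [ 0.0004  0.0078 -0.0128] -4.6
0.39 [ 0.0004  0.0086 -0.0144] -5.17
0.4 [ 0.0004  0.0095 -0.016 ] -5.75
```

View pics/w4.png

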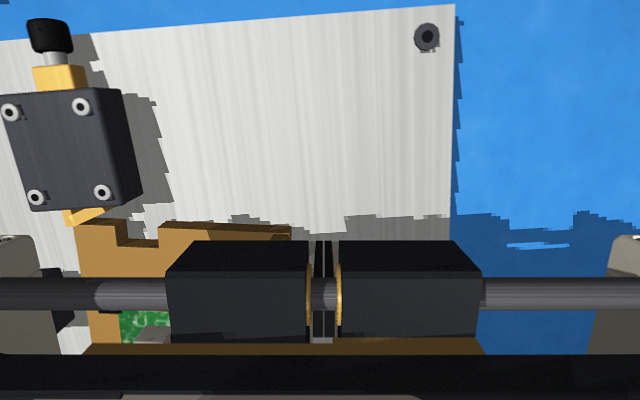

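Call:
jog_arm(motion=[{"dx": 0,"dy": 0.0008,"dz": -0.0012,"twist": -0.5},{"dx": 0,"dy": 0.0016,"dz": -0.0024,"twist": -1.0},{"dx": 0,"dy": 0.0025,"dz": -0.0038,"twist": -1.4},{"dx": 0,"dy": 0.0033,"dz": -0.005,"twist": -1.9},{"dx": 0,"dy": 0.0042,"dz": -0.0063,"twist": -2.3}])

```text
t: 5.77
eef_pos: [0.5185, 0.0047, 0.0314]
ee_rot: [0.29, 1.569, -2.875]
force: [-5.3, 1.8, 2.6]
width: 0.0002
```

Call:
jog_arm(motion=[{"dx": 0,"dy": 0.0005,"dz": -0.0008,"twist": -0.3},{"dx": 0,"dy": 0.0009,"dz": -0.0016,"twist": -0.6}])

```text
t: 5.93
eef_pos: [0.52, 0.0037, 0.0314]
ee_rot: [0.312, 1.569, -2.843]
force: [-6.7, 0.8, 4.6]
width: 0.0005
```

Call:
jog_arm(motion=[{"dx": 0,"dy": 0.0004,"dz": -0.0008,"twist": -0.3},{"dx": 0,"dy": 0.0008,"dz": -0.0016,"twist": -0.6}])

```text
t: 6.1
eef_pos: [0.5213, 0.0028, 0.0314]
ee_rot: [0.298, 1.569, -2.847]
force: [-6.9, 1.1, 3.9]
width: 0.0002
```

Run:
```python
from arc import *
rows([.36,.37,.38,.39,.4])
im=save('wrist','w5.png');
```

```text
t 6.1 F [-6.95  1.14  3.95] pos [0.5213 0.0028 0.0314]
in carrier0 frame [ -38.2 -179.8] jaw-yaw th 0.3603
0.36 [ 0.0004  0.0002 -0.0001] 0.02
0.37 [ 0.0004  0.0012 -0.0017] -0.55
0.38 [ 0.0004  0.0021 -0.0033] -1.13
0.39 [ 0.0004  0.0031 -0.0048] -1.7
0.4 [ 0.0004  0.004  -0.0064] -2.27
```

View pics/w5.png

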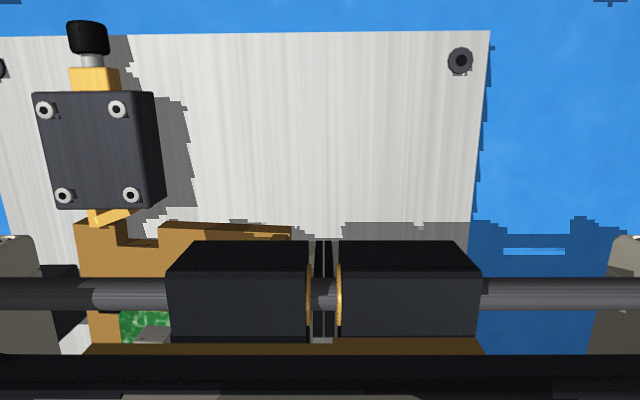

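Call:
jog_arm(motion=[{"dx": 0,"dy": 0.0005,"dz": -0.0008,"twist": -0.3},{"dx": 0,"dy": 0.001,"dz": -0.0016,"twist": -0.6}])

```text
t: 6.32
eef_pos: [0.5229, 0.0018, 0.0314]
ee_rot: [0.275, 1.569, -2.859]
force: [-6.7, 0.9, 4.0]
width: 0.0005
```

Call:
jog_arm(motion=[{"dx": 0,"dy": 0.0005,"dz": -0.0008,"twist": -0.3},{"dx": 0,"dy": 0.0009,"dz": -0.0016,"twist": -0.6}])

```text
t: 6.48
eef_pos: [0.5244, 0.0008, 0.0314]
ee_rot: [0.289, 1.569, -2.834]
force: [-8.1, 0.6, 4.9]
width: 0.0009
```

Call:
jog_arm(motion=[{"dx": 0,"dy": 0.0005,"dz": -0.0008,"twist": -0.3},{"dx": 0,"dy": 0.0009,"dz": -0.0016,"twist": -0.6}])

```text
t: 6.65
eef_pos: [0.5258, -0.0001, 0.0314]
ee_rot: [0.275, 1.568, -2.838]
force: [-8.4, 1.6, 6.6]
width: 0.0006
```

Run:
```python
from arc import *
rows([.38,.39,.4,.41,.42,.43,.44])
im=save('wrist','w6.png'); crop(im,0,180,340,330,2.3,'w6c.png')
```

```text
t 6.65 F [-8.36  1.58  6.61] pos [ 5.258e-01 -1.000e-04  3.140e-02]
in carrier0 frame [ -33.  -180.9] jaw-yaw th 0.3917
0.38 [ 0.0004 -0.0008  0.0012] 0.67
0.39 [ 0.0004  0.0002 -0.0003] 0.1
0.4 [ 0.0004  0.0012 -0.0019] -0.47
0.41 [ 0.0004  0.0022 -0.0034] -1.05
0.42 [ 0.0004  0.0031 -0.005 ] -1.62
0.43 [ 0.0004  0.0041 -0.0066] -2.19
0.44 [ 0.0004  0.005  -0.0082] -2.77
```

View pics/w6c.png

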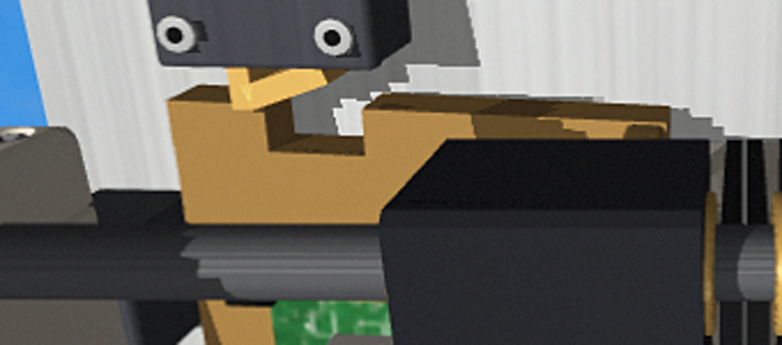

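Call:
jog_arm(motion=[{"dx": -0.0002,"dy": 0.0004,"dz": -0.0006,"twist": -0.2},{"dx": -0.0003,"dy": 0.0008,"dz": -0.0012,"twist": -0.4}])

```text
t: 6.87
eef_pos: [0.5272, -0.0008, 0.0315]
ee_rot: [0.264, 1.568, -2.843]
force: [-4.8, 0.7, 1.3]
width: 0.0007
```

Call:
jog_arm(motion=[{"dx": 0,"dy": 0.0004,"dz": -0.0006,"twist": -0.2},{"dx": 0,"dy": 0.0008,"dz": -0.0012,"twist": -0.4}])

```text
t: 7.03
eef_pos: [0.5284, -0.0016, 0.0315]
ee_rot: [0.243, 1.568, -2.856]
force: [-6.3, -0.0, 2.2]
width: 0.0005
```

Call:
jog_arm(motion=[{"dx": 0,"dy": 0.0004,"dz": -0.0006,"twist": -0.2},{"dx": 0,"dy": 0.0007,"dz": -0.0012,"twist": -0.4}])

```text
t: 7.2
eef_pos: [0.5295, -0.0023, 0.0315]
ee_rot: [0.227, 1.568, -2.865]
force: [-6.8, 0.1, 1.7]
width: 0.0003
```

Call:
jog_arm(motion=[{"dx": -0.0001,"dy": 0.0006,"dz": -0.001,"twist": -0.35}])

```text
t: 7.28
eef_pos: [0.5306, -0.0028, 0.0316]
ee_rot: [0.265, 1.568, -2.821]
force: [-5.0, -0.2, -0.7]
width: 0.0003
```

Run:
```python
from arc import *
rows([.41,.42,.43,.44,.45])
im=save('wrist','w7.png'); crop(im,0,180,340,330,2.3,'w7c.png')
```

```text
t 7.2833 F [-5.01 -0.24 -0.72] pos [ 0.5306 -0.0028  0.0316]
in carrier0 frame [ -27.5 -181.8] jaw-yaw th 0.4186
0.41 [ 0.0006 -0.0008  0.0013] 0.49
0.42 [ 0.0006  0.0002 -0.0003] -0.08
0.43 [ 0.0006  0.0012 -0.0018] -0.65
0.44 [ 0.0005  0.0022 -0.0034] -1.23
0.45 [ 0.0005  0.0031 -0.005 ] -1.8
```

View pics/w7c.png

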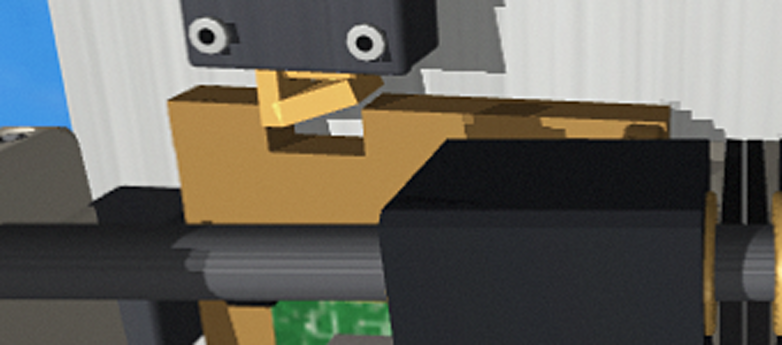

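Call:
jog_arm(motion=[{"dx": 0,"dy": 0.0003,"dz": -0.0005,"twist": -0.2}])

```text
t: 7.42
eef_pos: [0.5308, -0.0031, 0.0314]
ee_rot: [0.17, 1.568, -2.913]
force: [-9.5, 3.5, 5.3]
width: 0.0009
```

Call:
jog_arm(motion=[{"dx": 0,"dy": 0.0002,"dz": -0.0004,"twist": -0.15}])

```text
t: 7.5
eef_pos: [0.5308, -0.0031, 0.0314]
ee_rot: [0.104, 1.567, -2.976]
force: [-9.6, 4.0, 5.2]
width: 0.0005
```

Call:
jog_arm(motion=[{"dx": 0,"dy": 0.0002,"dz": -0.0004,"twist": -0.15}])

```text
t: 7.58
eef_pos: [0.5308, -0.0032, 0.0314]
ee_rot: [0.063, 1.567, -3.015]
force: [-11.5, 6.2, 7.3]
width: 0.0003
```

Run:
```python
from arc import *
rows([.42])
im=save('wrist','w8.png'); crop(im,0,180,340,330,2.3,'w8c.png')
im=save('side','s8.png'); crop(im,280,170,400,245,6,'s8c.png')
print(arm.get_state()['force'])
```

```text
t 7.5833 F [-11.48   6.2    7.29] pos [ 0.5308 -0.0032  0.0314]
in carrier0 frame [ -27.2 -182.1] jaw-yaw th 0.4268
0.42 [ 0.0004 -0.0002 -0.0001] 0.39
[-10.53601638   3.813624     6.80002073]
```

View pics/w8c.png

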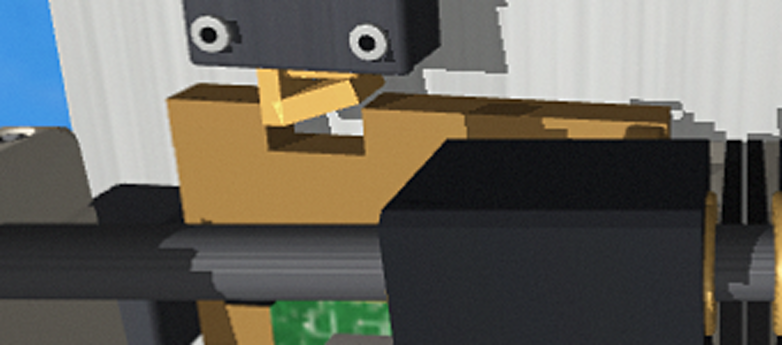

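View pics/s8c.png

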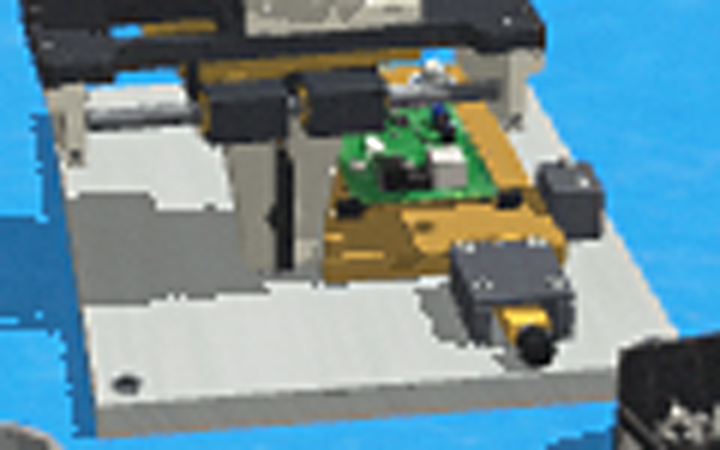

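Call:
jog_arm(motion=[{"dx": -0.0003,"dy": 0,"dz": -0.0003,"twist": 0.3}])

```text
t: 7.77
eef_pos: [0.5309, -0.0032, 0.0316]
ee_rot: [0.072, 1.566, -3.011]
force: [-10.7, 4.1, 1.4]
width: 0.0005
```

Call:
jog_arm(motion=[{"dx": -0.0001,"dy": 0,"dz": -0.0003,"twist": 0}])

```text
t: 7.85
eef_pos: [0.5309, -0.0032, 0.0315]
ee_rot: [0.072, 1.566, -3.012]
force: [-11.2, 5.0, 4.3]
width: 0.0004
```

Call:
jog_arm(motion=[{"dx": 0,"dy": 0,"dz": -0.0003,"twist": 0}])

```text
t: 7.93
eef_pos: [0.5309, -0.0033, 0.0315]
ee_rot: [0.079, 1.565, -3.005]
force: [-12.4, 4.9, 5.0]
width: 0.0004
```

Call:
jog_arm(motion=[{"dx": 0,"dy": 0,"dz": -0.0002,"twist": 0}])

```text
t: 8.02
eef_pos: [0.531, -0.0032, 0.0315]
ee_rot: [0.076, 1.565, -3.008]
force: [-14.1, 5.5, 7.2]
width: 0.0003
```

Call:
jog_arm(motion=[{"dx": 0,"dy": 0,"dz": 0,"twist": 0},{"dx": 0,"dy": 0,"dz": 0.001,"twist": 0},{"dx": 0,"dy": 0,"dz": 0.004,"twist": 0},{"dx": 0,"dy": 0,"dz": 0.015,"twist": 0},{"dx": 0,"dy": 0,"dz": 0.03,"twist": 0},{"dx": -0.04,"dy": 0,"dz": 0.03,"twist": 0},{"dx": -0.08,"dy": 0,"dz": 0.03,"twist": 0},{"dx": -0.12,"dy": 0,"dz": 0.03,"twist": 0},{"dx": -0.16,"dy": 0,"dz": 0.03,"twist": 0},{"dx": -0.2,"dy": 0,"dz": 0.03,"twist": 0},{"dx": -0.2,"dy": 0,"dz": 0.03,"twist": 0}])

```text
t: 8.93
eef_pos: [0.5086, -0.0042, 0.2415]
ee_rot: [-3.05, 1.556, 0.152]
force: [1.4, 1.3, 0.8]
width: 0.0005
```

Run:
```python
from h import *
import pickle
s=arm.get_state();print(s['force'],s['eef_pos'],s['ee_rot'],s['q'])
m=arm.camera_model('wrist'); save('wrist','w9.png'); pickle.dump(m,open('w9.pkl','wb'))
im=save('side','s9.png'); crop(im,280,170,400,245,6,'s9c.png')
```

```text
[1.42401603 1.26224306 0.84079082] [ 0.50858964 -0.00415828  0.24146918] [-3.0501824   1.55556402  0.15177279] [ 0.38119416  0.07055517 -0.35433273  0.00382808 -1.13107799 -0.32243548]
```

View pics/w9.png

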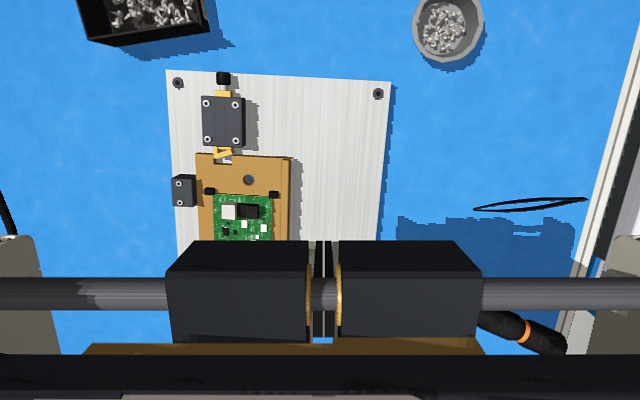

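View pics/s9c.png

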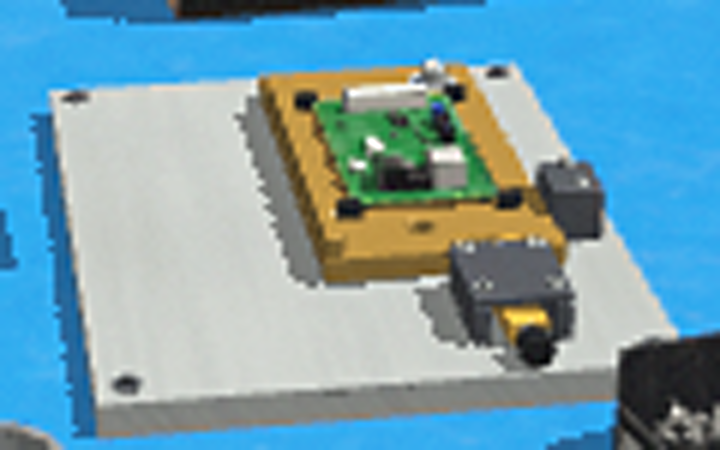

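Run:
```python
from h import *
im=cv2.imread('pics/w9.png')[:,:,::-1]; crop(im,160,65,300,245,4.2 if 0 else 3.3,'w9c.png')
crop(im,165,140,300,210,6 if 0 else 5.9,'w9d.png')
im=save('top','t9.png'); crop(im,260,160,362,240,7,'t9c.png')
s=arm.get_state();print(s['ee_rot'],toolR(s).round(4))
```

```text
[-2.80578585  1.56793854  0.39452891] [[ 2.600e-03  5.870e-02 -9.983e-01]
 [ 1.100e-03 -9.983e-01 -5.870e-02]
 [-1.000e+00 -9.000e-04 -2.700e-03]]
```

View pics/w9d.png

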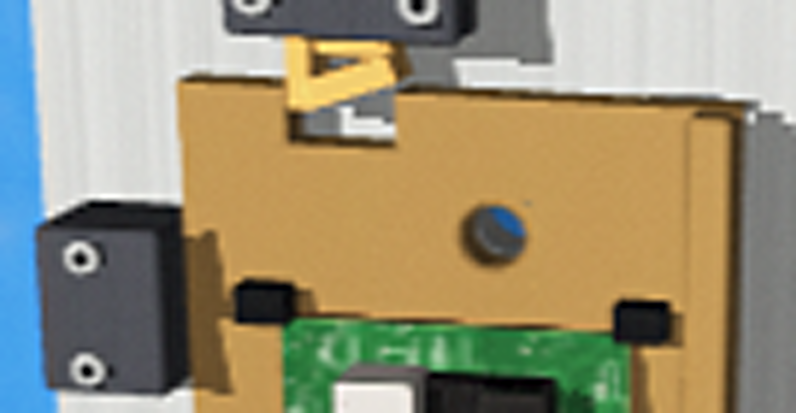

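View pics/t9c.png

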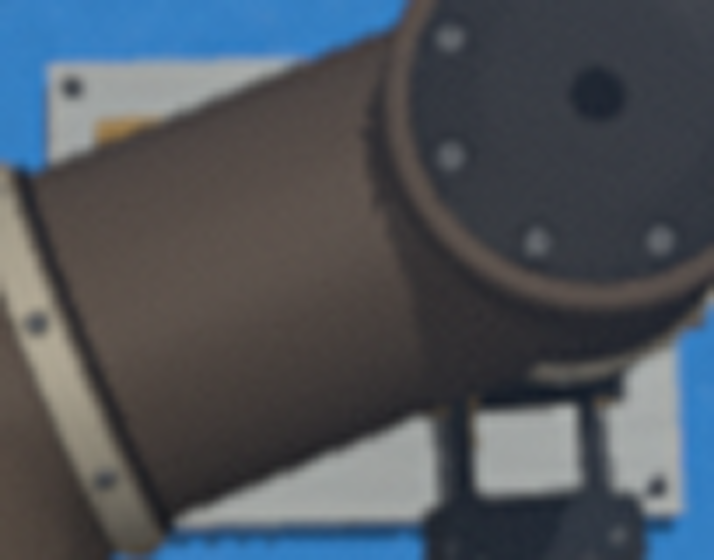

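Run:
```python
from h import *
import pickle
m=pickle.load(open('w9.pkl','rb')); ms=arm.camera_model('side')
print('wrist',unproj(m,[(165+494/5.9-.42,140+236/5.9-.42)],.027))
print('side',unproj(ms,[(280+424/6-.42,170+227/6-.42)],.027))
p=np.array([.62095,.15734])
for th in (.415,.42,.425):
    a=-.363+th; print(th,p+[np.cos(a)*-.035+np.sin(a)*.15,np.sin(a)*-.035-np.cos(a)*.15])
go(.531,-.2985,.2,np.pi+.057)
```

```text
wrist [[0.5916572  0.00490584 0.027     ]]
side [[0.58849757 0.00578292 0.027     ]]
0.415 [0.59379379 0.00572357]
0.42 [0.59455221 0.00558969]
0.425 [0.59531129 0.0054596 ]
dxyz [ 0.0328  0.2951 -0.0092] twist 0.09874232206263671 t 9.0833
```

Call:
jog_arm(motion=[{"dx": 0,"dy": 0.04,"dz": -0.009,"twist": 0},{"dx": 0,"dy": 0.08,"dz": -0.009,"twist": 0},{"dx": 0,"dy": 0.12,"dz": -0.009,"twist": 0},{"dx": 0,"dy": 0.16,"dz": -0.009,"twist": 0},{"dx": 0,"dy": 0.2,"dz": -0.009,"twist": 0},{"dx": 0,"dy": 0.22,"dz": -0.009,"twist": 0},{"dx": 0,"dy": 0.222,"dz": -0.009,"twist": 0},{"dx": 0,"dy": 0.222,"dz": -0.009,"twist": 0},{"dx": 0,"dy": 0.222,"dz": -0.009,"twist": 0}], gripper=0.06)

```text
t: 9.83
eef_pos: [0.5257, -0.2254, 0.231]
ee_rot: [-0.214, 1.569, 2.985]
force: [0.0, -0.0, -0.8]
width: 0.0549
```

Run:
```python
from h import *
import pickle
s=arm.get_state();print(s['force'],s['eef_pos'],toolR(s).round(4).tolist())
m=arm.camera_model('wrist'); save('wrist','w10.png'); pickle.dump(m,open('w10.pkl','wb'))
im=save('side','s10.png'); im=save('top','t10.png'); crop(im,260,160,362,240,7,'t10c.png')
```

```text
[ 0.03770753 -0.00766265 -0.81670607] [ 0.52570308 -0.22542496  0.23100643] [[-0.002, 0.0579, -0.9983], [0.0003, -0.9983, -0.0579], [-1.0, -0.0004, 0.002]]
```

View pics/w10.png

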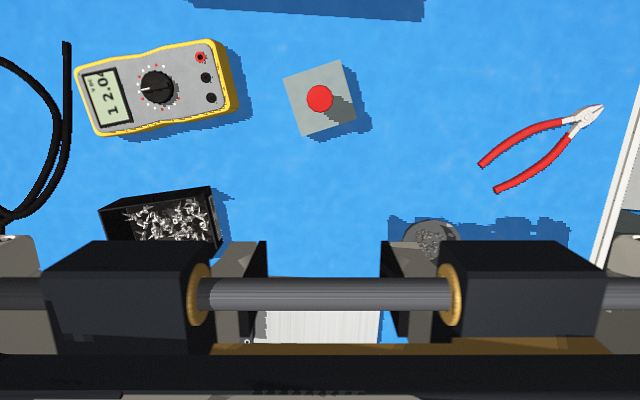

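View pics/t10c.png

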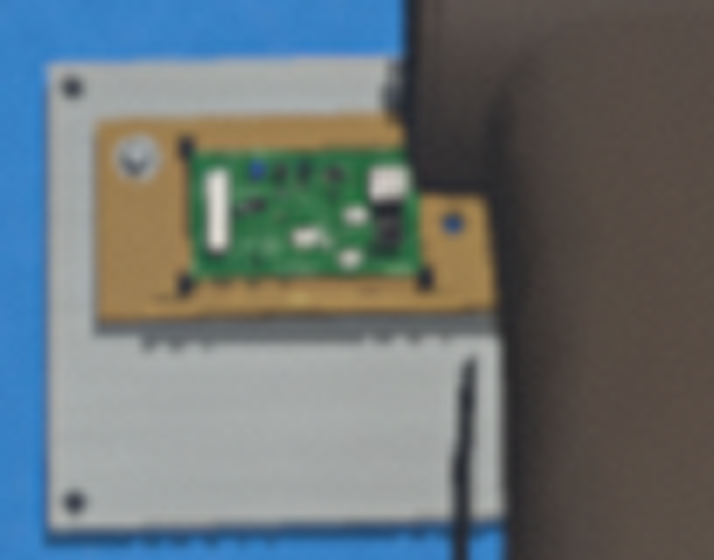

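Run:
```python
from h import *
import pickle
def red(f,box):
    im=cv2.imread(f).astype(int); x0,y0,x1,y1=box; c=im[y0:y1,x0:x1]
    k=((c[:,:,2]>150)&(c[:,:,1]<80)&(c[:,:,0]<80)).astype(np.uint8); ys,xs=np.nonzero(k)
    return (x0+xs.mean(),y0+ys.mean(),len(xs),x0+xs.min(),x0+xs.max(),y0+ys.min(),y0+ys.max())
m=pickle.load(open('w10.pkl','rb')); ms=arm.camera_model('side'); mt=arm.camera_model('top')
r=red('pics/w10.png',(290,70,350,130));print(r)
print('wrist pin @.0775',unproj(m,[r[:2]],.0775),'.07',unproj(m,[r[:2]],.074))
print('nadir check knob side visible; cam eye',m['eye'])
r=red('pics/s0.png',(330,250,370,285));print(r, 'side',unproj(ms,[r[:2]],.064))
r=red('pics/t0.png',(405,190,435,220));print(r, 'top',unproj(mt,[r[:2]],.074))
print('hole top',unproj(mt,[(260+453/7-.43,160+223/7-.43)],.027))
print('w10 block corners',unproj(m,[(283,77),(342,60),(358,119),(303,138)],.03))
```

```text
(np.float64(319.2481481481482), np.float64(98.23333333333333), 540, np.int64(307), np.int64(332), np.int64(85), np.int64(111))
wrist pin @.0775 [[ 0.5352445  -0.30227115  0.0775    ]] .07 [[ 0.53528056 -0.30228236  0.074     ]]
nadir check knob side visible; cam eye [ 0.53215286 -0.30131013  0.37754405]
(np.float64(351.49056603773585), np.float64(264.4339622641509), 106, np.int64(345), np.int64(355), np.int64(258), np.int64(275)) side [[ 0.5342714  -0.29396316  0.064     ]]
(np.float64(421.45), np.float64(204.25), 20, np.int64(420), np.int64(423), np.int64(202), np.int64(207)) top [[ 0.53302937 -0.30121714  0.074     ]]
hole top [[0.58808439 0.00776397 0.027     ]]
w10 block corners [[ 0.57020632 -0.31931171  0.03      ]
 [ 0.51685655 -0.33713794  0.03      ]
 [ 0.49782322 -0.28558727  0.03      ]
 [ 0.54937066 -0.2646266   0.03      ]]
```

Run:
```python
from h import *
go(.5345,-.3015,.06,np.pi+.0587)
```

```text
dxyz [ 0.1721  0.0773 -0.0036] twist 0.07881377226501833 t 9.9833
```

Call:
jog_arm(motion=[{"dx": 0,"dy": 0.04,"dz": -0.0036,"twist": 0.08},{"dx": 0,"dy": 0.0773,"dz": -0.0036,"twist": 0.08},{"dx": 0.035,"dy": 0.0773,"dz": -0.0036,"twist": 0.08},{"dx": 0.07,"dy": 0.0773,"dz": -0.0036,"twist": 0.08},{"dx": 0.1,"dy": 0.0773,"dz": -0.0036,"twist": 0.08},{"dx": 0.12,"dy": 0.0773,"dz": -0.0036,"twist": 0.08},{"dx": 0.12,"dy": 0.0773,"dz": -0.0036,"twist": 0.08}])

```text
t: 10.57
eef_pos: [0.5319, -0.3006, 0.1077]
ee_rot: [-0.404, 1.563, 2.795]
force: [0.1, -0.6, -0.3]
width: 0.0601
```

Run:
```python
from h import *
s=arm.get_state();print(s['force'],s['eef_pos'],toolR(s).round(4).tolist())
go(.5345,-.3015,.06,np.pi+.0587)
save('wrist','w11.png')
im=save('side','s11.png'); crop(im,300,180,420,310,4,'s11c.png')
```

```text
[ 0.07245875 -0.61453324 -0.34852354] [ 0.53185225 -0.30063682  0.10773222] [[-0.0071, 0.0577, -0.9983], [0.0026, -0.9983, -0.0578], [-1.0, -0.003, 0.007]]
dxyz [ 0.0477  0.0012 -0.0029] twist -0.053703913233865384 t 10.5667
```

View pics/w11.png

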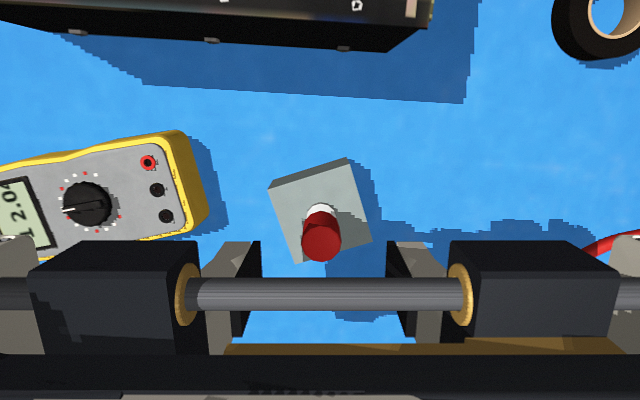

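View pics/s11c.png

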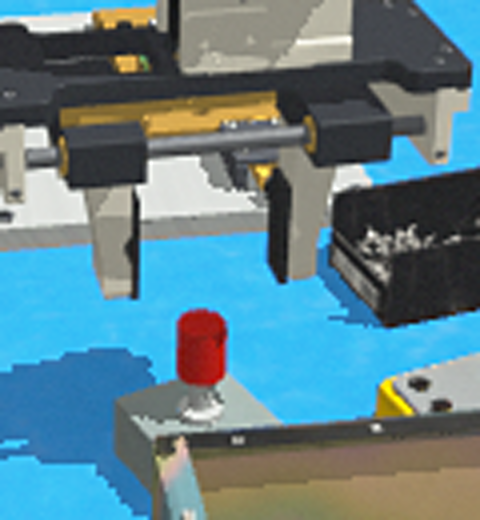

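Run:
```python
from h import *
m=arm.camera_model('wrist'); s=arm.get_state(); M=toolR(s)
for y in (-.005,0,.005,.01): print(y,proj(m,s['eef_pos']+M@np.array([s['eef_pos'][2]-.0775,y,0]))[0])
print(unproj(m,[(321,237)],.0775))
```

```text
-0.005 [326.79022506 252.19540632]
0 [326.81768223 243.80479167]
0.005 [326.84550464 235.29466934]
0.01 [326.87369902 226.66264965]
[[ 0.53816291 -0.30569992  0.0775    ]]
```

Call:
jog_arm(motion=[{"dx": 0.03,"dy": 0.001,"dz": -0.002,"twist": 0},{"dx": 0.045,"dy": 0.001,"dz": -0.002,"twist": 0},{"dx": 0.0475,"dy": 0.001,"dz": -0.002,"twist": 0},{"dx": 0.0475,"dy": 0.001,"dz": -0.002,"twist": 0}])

```text
t: 11.0
eef_pos: [0.5372, -0.3033, 0.066]
ee_rot: [2.497, 1.57, -0.586]
force: [0.6, -0.1, -0.1]
width: 0.06
```

Call:
jog_arm(motion=[{"dx": 0,"dy": 0,"dz": 0,"twist": 0},{"dx": 0,"dy": 0,"dz": 0,"twist": 0},{"dx": 0,"dy": 0,"dz": 0,"twist": 0},{"dx": 0,"dy": 0,"dz": 0,"twist": 0},{"dx": 0,"dy": 0,"dz": 0,"twist": 0},{"dx": 0,"dy": 0,"dz": 0,"twist": 0}], gripper=0.015, newtons=6)

```text
t: 11.5
eef_pos: [0.5365, -0.3035, 0.0652]
ee_rot: [2.736, 1.57, -0.349]
force: [-0.4, 0.2, 0.2]
width: 0.0256
```

Call:
jog_arm(motion=[{"dx": 0.003,"dy": 0,"dz": 0.001,"twist": 0},{"dx": 0.005,"dy": 0,"dz": 0.001,"twist": 0},{"dx": 0.005,"dy": 0,"dz": 0.001,"twist": 0},{"dx": 0.005,"dy": 0,"dz": 0.001,"twist": 0}], gripper=0.015)

```text
t: 11.83
eef_pos: [0.5346, -0.3038, 0.0602]
ee_rot: [0.098, 1.569, -2.986]
force: [-4.0, -0.6, 6.3]
width: 0.0215
```

Call:
jog_arm(motion=[{"dx": 0,"dy": 0,"dz": 0,"twist": 0},{"dx": 0,"dy": 0,"dz": 0,"twist": 0}])

```text
t: 12.0
eef_pos: [0.5346, -0.3037, 0.0601]
ee_rot: [0.089, 1.569, -2.996]
force: [-3.7, -0.8, 6.0]
width: 0.0216
```

Call:
jog_arm(motion=[{"dx": -0.0004,"dy": 0,"dz": 0.0006,"twist": 0},{"dx": -0.0004,"dy": 0,"dz": 0.0006,"twist": 0},{"dx": -0.0004,"dy": 0,"dz": 0.0006,"twist": 0}], gripper=0.015, newtons=25)

```text
t: 12.25
eef_pos: [0.5343, -0.3036, 0.0602]
ee_rot: [-0.079, 1.57, 3.12]
force: [-3.6, -1.4, 3.4]
width: 0.0212
```

Run:
```python
from h import *
s=arm.get_state();print(s['force'],s['eef_pos'],toolR(s).round(4).tolist())
save('wrist','w12.png')
```

```text
[-3.64749538 -1.41504883  3.4471336 ] [ 0.53425704 -0.30361603  0.06020293] [[-0.0011, 0.0571, -0.9984], [0.0, -0.9984, -0.0571], [-1.0, -0.0001, 0.0011]]
```

View pics/w12.png

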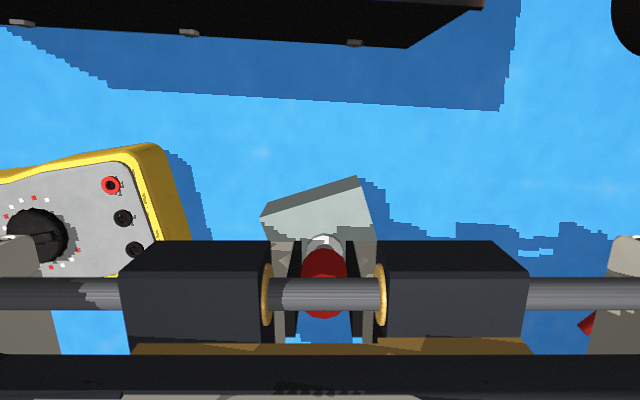

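Call:
jog_arm(motion=[{"dx": -0.005,"dy": 0,"dz": 0.0003,"twist": 0},{"dx": -0.012,"dy": 0,"dz": 0.0003,"twist": 0},{"dx": -0.02,"dy": 0,"dz": 0.0003,"twist": 0},{"dx": -0.03,"dy": 0,"dz": 0.0003,"twist": 0},{"dx": -0.05,"dy": 0,"dz": 0.0003,"twist": 0},{"dx": -0.08,"dy": 0,"dz": 0.0003,"twist": 0},{"dx": -0.11,"dy": 0,"dz": 0.0003,"twist": 0},{"dx": -0.13,"dy": 0,"dz": 0.0003,"twist": 0},{"dx": -0.13,"dy": 0,"dz": 0.0003,"twist": 0},{"dx": -0.13,"dy": 0,"dz": 0.0003,"twist": 0}])

```text
t: 13.13
eef_pos: [0.5358, -0.3036, 0.1929]
ee_rot: [2.891, 1.566, -0.193]
force: [-0.6, 0.4, -1.0]
width: 0.0208
```

Run:
```python
from h import *
s=arm.get_state();print(s['force'],s['eef_pos'],toolR(s).round(4).tolist())
im=save('side','s13.png'); u=proj(arm.camera_model('side'),s['eef_pos'])[0].astype(int);print(u)
crop(im,u[0]-60,u[1]-60,u[0]+60,u[1]+60,5,'s13c.png')
go(.5917,.0049,.19,np.pi+.0587)
```

```text
[-0.56997387  0.39683412 -0.97219177] [ 0.53578374 -0.30359019  0.19294919] [[0.0048, 0.0575, -0.9983], [-0.0009, -0.9983, -0.0575], [-1.0, 0.0012, -0.0047]]
[355 199]
dxyz [ 0.0014 -0.3044 -0.0744] twist -0.07910921109672513 t 13.1833
```

View pics/s13c.png

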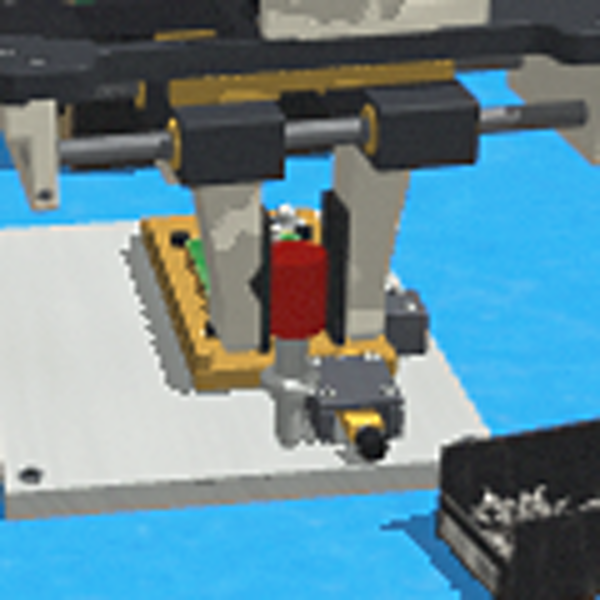

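Run:
```python
from h import *
go(.582,.082,.231,np.pi+.0587)
```

```text
dxyz [-0.0396 -0.382  -0.0692] twist -0.07910921109672513 t 13.1833
```

Call:
jog_arm(motion=[{"dx": -0.0396,"dy": -0.03,"dz": -0.005,"twist": 0},{"dx": -0.0396,"dy": -0.07,"dz": -0.012,"twist": 0},{"dx": -0.0396,"dy": -0.11,"dz": -0.02,"twist": 0},{"dx": -0.0396,"dy": -0.15,"dz": -0.027,"twist": 0},{"dx": -0.0396,"dy": -0.19,"dz": -0.034,"twist": 0},{"dx": -0.0396,"dy": -0.23,"dz": -0.042,"twist": 0},{"dx": -0.0396,"dy": -0.27,"dz": -0.049,"twist": 0},{"dx": -0.0396,"dy": -0.31,"dz": -0.056,"twist": 0},{"dx": -0.0396,"dy": -0.345,"dz": -0.063,"twist": 0},{"dx": -0.0396,"dy": -0.37,"dz": -0.067,"twist": 0},{"dx": -0.0396,"dy": -0.38,"dz": -0.069,"twist": 0},{"dx": -0.0396,"dy": -0.382,"dz": -0.069,"twist": 0},{"dx": -0.0396,"dy": -0.382,"dz": -0.069,"twist": 0},{"dx": -0.0396,"dy": -0.382,"dz": -0.069,"twist": 0}])

```text
t: 14.35
eef_pos: [0.5812, 0.081, 0.2293]
ee_rot: [0.362, 1.569, -2.723]
force: [0.3, -0.4, 0.0]
width: 0.0204
```

Run:
```python
from h import *
import pickle
s=arm.get_state();print(s['force'],s['eef_pos'],toolR(s).round(4).tolist())
m=arm.camera_model('wrist'); im=save('wrist','w14.png'); pickle.dump(m,open('w14.pkl','wb'))
print(m['eye'],m['attitude'])
crop(im,250,40,390,160,5,'w14c.png')
```

```text
[ 0.30893338 -0.42270979  0.00325187] [0.58118808 0.0809729  0.22929898] [[-0.0012, 0.0569, -0.9984], [-0.0005, -0.9984, -0.0569], [-1.0, 0.0005, 0.0012]]
[0.58745188 0.0052109  0.37592902] [ 2.86389386e+00  2.44073789e-04 -3.08437058e+00]
```

View pics/w14.png

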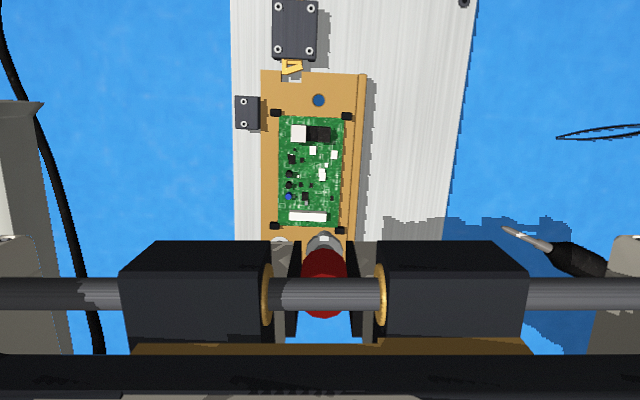

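View pics/w14c.png

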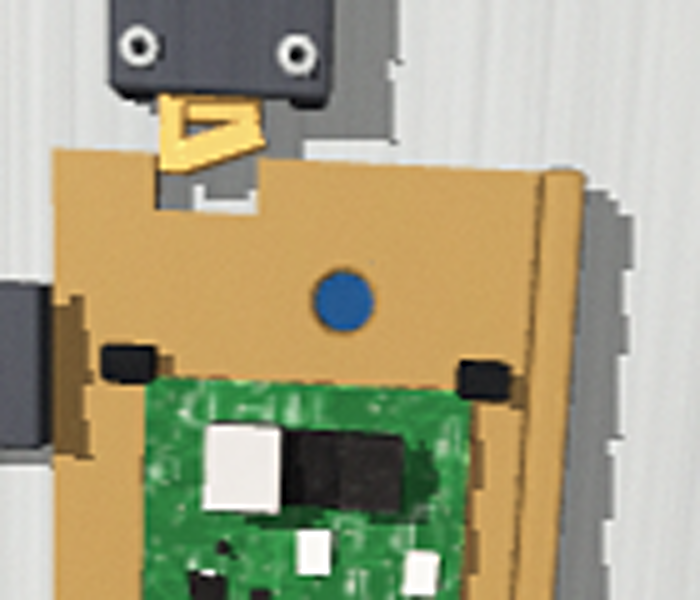

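Run:
```python
from h import *
import pickle
m=pickle.load(open('w14.pkl','rb')); m0=pickle.load(open('w10.pkl','rb'))
im=cv2.imread('pics/w14.png').astype(int)[85:115,305:332]
k=(im[:,:,0]>120)&(im[:,:,2]<90); ys,xs=np.nonzero(k); uv=(305+xs.mean(),85+ys.mean()); print(uv,len(xs))
h=unproj(m,[uv],.027)[0]; pin=unproj(m0,[(319.25,98.23)],.0775)[0]
print(h,pin,h-pin)
R0=toolR({'ee_rot':arm.get_state()['ee_rot']})
# grasp TCP
g=np.array([.53435,-.3036]); print('TCP target', h[:2]+g-pin[:2])
# world dir of cam ray at hole
print(unproj(m,[uv],.077)-h)
```

```text
(np.float64(318.53846153846155), np.float64(99.95604395604396)) 91
[0.59195339 0.0053854  0.027     ] [ 0.53524314 -0.30227383  0.0775    ] [ 0.05671024  0.30765923 -0.0505    ]
TCP target [0.59106024 0.00405923]
[[-6.45046965e-04 -2.50051695e-05  5.00000000e-02]]
```

Run:
```python
from h import *
go(.5911,.0041,.095,np.pi+.0587)
```

```text
dxyz [ 0.1345  0.077  -0.0056] twist -0.13562957320228086 t 14.4
```

Call:
jog_arm(motion=[{"dx": 0,"dy": 0.03,"dz": -0.003,"twist": 0},{"dx": 0,"dy": 0.06,"dz": -0.0056,"twist": 0},{"dx": 0,"dy": 0.077,"dz": -0.0056,"twist": 0},{"dx": 0.03,"dy": 0.077,"dz": -0.0056,"twist": 0},{"dx": 0.065,"dy": 0.077,"dz": -0.0056,"twist": 0},{"dx": 0.1,"dy": 0.077,"dz": -0.0056,"twist": 0},{"dx": 0.125,"dy": 0.077,"dz": -0.0056,"twist": 0},{"dx": 0.1345,"dy": 0.077,"dz": -0.0056,"twist": 0},{"dx": 0.1345,"dy": 0.077,"dz": -0.0056,"twist": 0},{"dx": 0.1345,"dy": 0.077,"dz": -0.0056,"twist": 0},{"dx": 0.1345,"dy": 0.077,"dz": -0.0056,"twist": 0}])

```text
t: 15.32
eef_pos: [0.593, 0.0052, 0.0973]
ee_rot: [-3.05, 1.568, 0.149]
force: [0.3, 0.3, -0.8]
width: 0.0211
```

Run:
```python
from h import *
import pickle
s=arm.get_state();print(s['force'],s['eef_pos'],toolR(s).round(4).tolist())
go(.5911,.0041,.083,np.pi+.0587)
im=save('wrist','w15.png'); crop(im,240,190,400,330,4,'w15c.png')
im=save('side','s15.png'); crop(im,310,160,410,245,6.5,'s15c.png')
im=save('top','t15.png')
```

```text
[ 0.29048951  0.26161358 -0.77561745] [0.59298287 0.00516154 0.09733767] [[0.0029, 0.0572, -0.9984], [0.0004, -0.9984, -0.0572], [-1.0, -0.0003, -0.0029]]
dxyz [0.0143 0.001  0.002 ] twist -0.0817574574273968 t 15.3167
```

View pics/w15c.png

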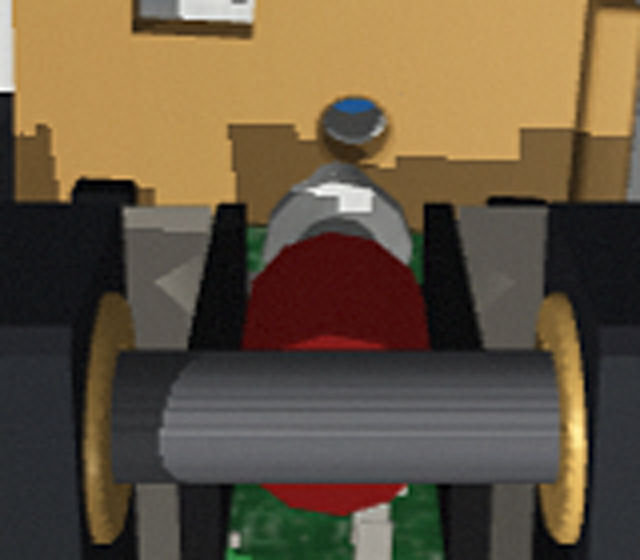

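View pics/s15c.png

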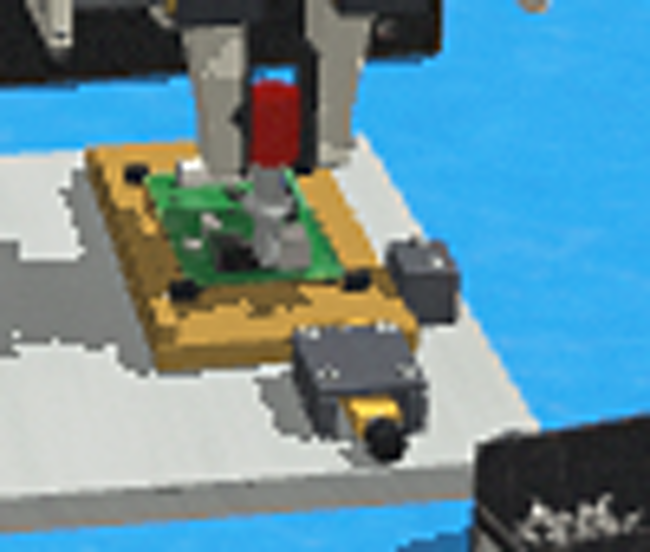

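Run:
```python
from h import *
mw=arm.camera_model('wrist');ms=arm.camera_model('side');s=arm.get_state()
for P in [(.592,.0054,.027),(.592,.0054,.045),(.592,.0054,.067),(.592,.0054,.115)]:
    a=(proj(mw,P)[0]-[240,190])*4; b=(proj(ms,P)[0]-[310,160])*6.5; print(P,a.round(),b.round())
print(unproj(mw,[(240+353/4,190+125/4)],.027), s['eef_pos'])
```

```text
(0.592, 0.0054, 0.027) [351. 130.] [271. 308.]
(0.592, 0.0054, 0.045) [352. 170.] [272. 265.]
(0.592, 0.0054, 0.067) [353. 229.] [273. 211.]
(0.592, 0.0054, 0.115) [357. 417.] [276.  90.]
[[0.59168071 0.00454267 0.027     ]] [0.59260851 0.00551105 0.09714605]
```

Run:
```python
from h import *
im=cv2.imread('pics/s15.png'); cv2.imwrite('pics/s15d.png',cv2.resize(im[168:215,335:375],None,fx=12,fy=12,interpolation=0))
im=cv2.imread('pics/w15.png'); cv2.imwrite('pics/w15d.png',cv2.resize(im[205:260,295:355],None,fx=10,fy=10,interpolation=2))
mw=arm.camera_model('wrist')
print(unproj(mw,[(240+338/4,190+229/4)],.067))
```

```text
[[0.59400388 0.00552124 0.067     ]]
```

View pics/s15d.png

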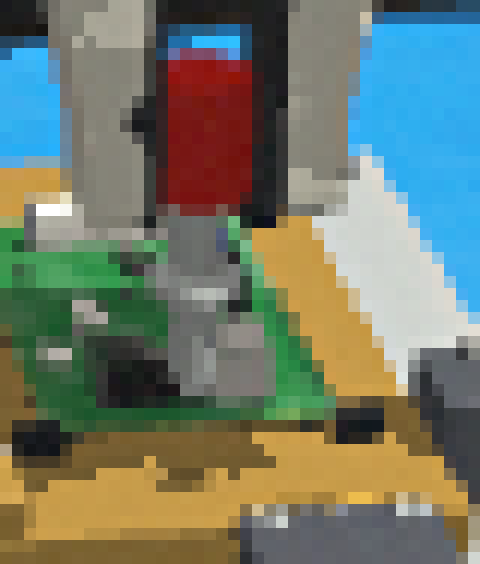

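View pics/w15d.png

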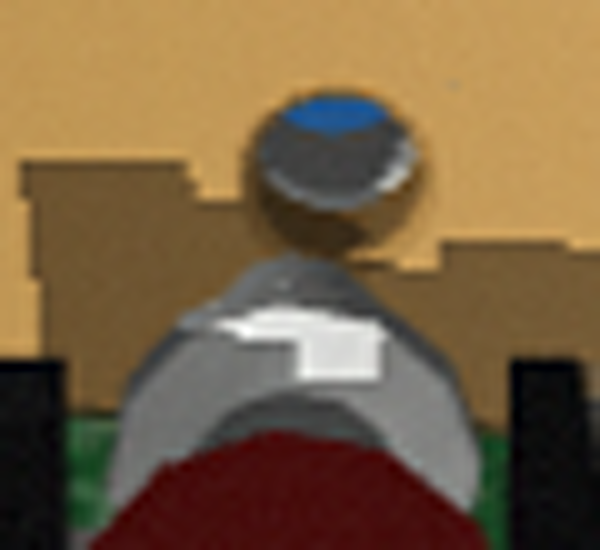

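Call:
jog_arm(motion=[{"dx": 0,"dy": 0.0011,"dz": 0.0019,"twist": 0},{"dx": 0.007,"dy": 0.0011,"dz": 0.0019,"twist": 0},{"dx": 0.013,"dy": 0.0011,"dz": 0.0019,"twist": 0},{"dx": 0.013,"dy": 0.0011,"dz": 0.0019,"twist": 0},{"dx": 0.013,"dy": 0.0011,"dz": 0.0019,"twist": 0}])

```text
t: 15.88
eef_pos: [0.5893, 0.004, 0.0816]
ee_rot: [0.265, 1.569, -2.819]
force: [-0.5, -0.7, 0.4]
width: 0.0205
```

Run:
```python
from h import *
for i in range(2):
    im=save('wrist','w16.png');s=arm.get_state();print(s['force'],s['eef_pos'])
crop(im,295,215,355,275,10,'w16c.png')
mw=arm.camera_model('wrist'); print(mw['eye'],(proj(mw,[[.592,.0054,.027],[.592,.0054,.034]])-[295,215])*10)
im=save('side','s16.png'); cv2.imwrite('pics/s16c.png',cv2.resize(im[175:222,335:375,::-1],None,fx=12,fy=12,interpolation=0))
```

```text
[-0.4446011   0.26161192 -1.05530877] [0.58959247 0.00400469 0.08193264]
[-0.30917212 -0.57120867 -0.04290804] [0.58979187 0.00407016 0.08216929]
[ 0.5959671  -0.07175952  0.22878359] [[277.60789356 177.70858398]
 [277.33266036 220.59595145]]
```

View pics/w16c.png

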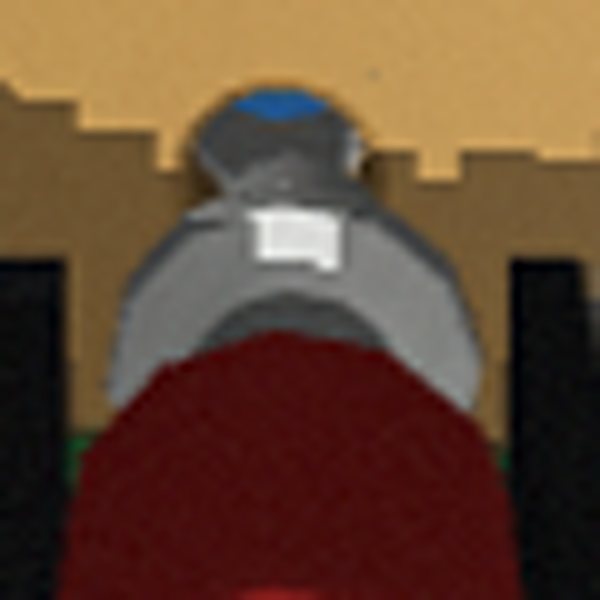

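View pics/s16c.png

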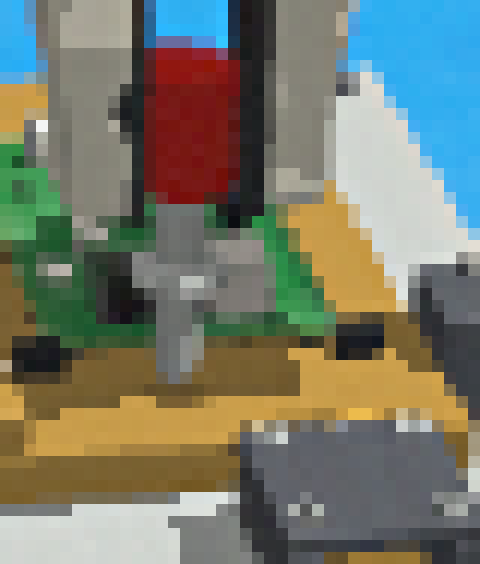

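Call:
jog_arm(motion=[{"dx": 0.002,"dy": 0,"dz": -0.0005,"twist": 0},{"dx": 0.004,"dy": 0,"dz": -0.0005,"twist": 0},{"dx": 0.005,"dy": 0,"dz": -0.0005,"twist": 0},{"dx": 0.006,"dy": 0,"dz": -0.0005,"twist": 0},{"dx": 0.007,"dy": 0,"dz": -0.0005,"twist": 0}])

```text
t: 16.45
eef_pos: [0.5902, 0.0041, 0.0752]
ee_rot: [0.133, 1.571, -2.951]
force: [0.3, 0.2, -0.6]
width: 0.0206
```

Call:
jog_arm(motion=[{"dx": 0.001,"dy": 0,"dz": 0,"twist": 0},{"dx": 0.002,"dy": 0,"dz": 0,"twist": 0}])

```text
t: 16.62
eef_pos: [0.5903, 0.0041, 0.0733]
ee_rot: [-3.082, 1.571, 0.117]
force: [-0.6, -0.7, -1.0]
width: 0.0204
```

Call:
jog_arm(motion=[{"dx": 0.001,"dy": 0,"dz": 0,"twist": 0},{"dx": 0.002,"dy": 0,"dz": 0,"twist": 0},{"dx": 0.003,"dy": 0,"dz": 0,"twist": 0},{"dx": 0.004,"dy": 0,"dz": 0,"twist": 0}])

```text
t: 16.95
eef_pos: [0.5903, 0.0041, 0.0693]
ee_rot: [1.291, 1.571, -1.793]
force: [1.1, 0.0, -0.0]
width: 0.0207
```

Call:
jog_arm(motion=[{"dx": 0.001,"dy": 0,"dz": 0,"twist": 0},{"dx": 0.002,"dy": 0,"dz": 0,"twist": 0},{"dx": 0.003,"dy": 0,"dz": 0,"twist": 0}])

```text
t: 17.2
eef_pos: [0.5903, 0.0041, 0.0663]
ee_rot: [0.44, 1.571, -2.644]
force: [1.1, 0.1, 0.4]
width: 0.021
```

Call:
jog_arm(motion=[{"dx": 0.001,"dy": 0,"dz": 0,"twist": 0},{"dx": 0.002,"dy": 0,"dz": 0,"twist": 0},{"dx": 0.003,"dy": 0,"dz": 0,"twist": 0}])

```text
t: 17.45
eef_pos: [0.5903, 0.0041, 0.0633]
ee_rot: [3.086, 1.571, 0.002]
force: [0.3, 0.1, -1.4]
width: 0.0209
```

Call:
jog_arm(motion=[{"dx": 0.001,"dy": 0,"dz": 0,"twist": 0},{"dx": 0.002,"dy": 0,"dz": 0,"twist": 0},{"dx": 0.003,"dy": 0,"dz": 0,"twist": 0}])

```text
t: 17.7
eef_pos: [0.5904, 0.0041, 0.0603]
ee_rot: [2.685, 1.571, -0.399]
force: [0.9, -0.7, 0.2]
width: 0.0204
```

Call:
jog_arm(motion=[{"dx": 0.001,"dy": 0,"dz": 0,"twist": 0},{"dx": 0.002,"dy": 0,"dz": 0,"twist": 0}])

```text
t: 17.87
eef_pos: [0.5904, 0.0041, 0.0583]
ee_rot: [2.784, 1.571, -0.3]
force: [0.7, -0.7, -0.4]
width: 0.0208
```

Call:
jog_arm(motion=[{"dx": 0.0005,"dy": 0,"dz": 0,"twist": 0},{"dx": 0.001,"dy": 0,"dz": 0,"twist": 0}])

```text
t: 18.03
eef_pos: [0.5904, 0.004, 0.0573]
ee_rot: [2.715, 1.571, -0.369]
force: [0.4, -1.4, -0.5]
width: 0.0209
```

Call:
jog_arm(motion=[{"dx": 0.0005,"dy": 0,"dz": 0,"twist": 0},{"dx": 0.001,"dy": 0,"dz": 0,"twist": 0}])

```text
t: 18.2
eef_pos: [0.5905, 0.004, 0.057]
ee_rot: [2.575, 1.57, -0.509]
force: [-2.7, 0.3, 11.3]
width: 0.0209
```

Call:
jog_arm(motion=[{"dx": 0.0004,"dy": 0,"dz": 0,"twist": 0}])

```text
t: 18.28
eef_pos: [0.5905, 0.004, 0.057]
ee_rot: [2.64, 1.57, -0.444]
force: [-4.0, -0.8, 13.0]
width: 0.0205
```

Call:
jog_arm(motion=[{"dx": -0.0009,"dy": 0,"dz": 0,"twist": 0},{"dx": -0.0009,"dy": 0,"dz": 0,"twist": 0}])

```text
t: 18.45
eef_pos: [0.5904, 0.0041, 0.0571]
ee_rot: [-2.948, 1.57, 0.251]
force: [-0.5, -0.1, 2.4]
width: 0.0204
```

Call:
jog_arm(motion=[{"dx": 0,"dy": 0,"dz": 0,"twist": 0},{"dx": 0,"dy": 0,"dz": 0,"twist": 0},{"dx": 0,"dy": 0,"dz": 0,"twist": 0},{"dx": 0,"dy": 0,"dz": 0,"twist": 0},{"dx": 0,"dy": 0,"dz": 0,"twist": 0},{"dx": 0,"dy": 0,"dz": 0,"twist": 0}], gripper=0.042)

```text
t: 18.95
eef_pos: [0.5902, 0.0041, 0.0567]
ee_rot: [0.104, 1.571, -2.98]
force: [0.3, 0.0, 0.3]
width: 0.0417
```

Run:
```python
from h import *
im=save('wrist','w17.png');s=arm.get_state();print(s['force'],s['eef_pos'],s['width'])
im=save('side','s17.png'); cv2.imwrite('pics/s17c.png',cv2.resize(im[165:235,320:400,::-1],None,fx=8,fy=8,interpolation=2))
```

```text
[-0.02828281  0.8745921   0.31318414] [0.59028794 0.00412472 0.056784  ] 0.04181440996396468
```

View pics/w17.png

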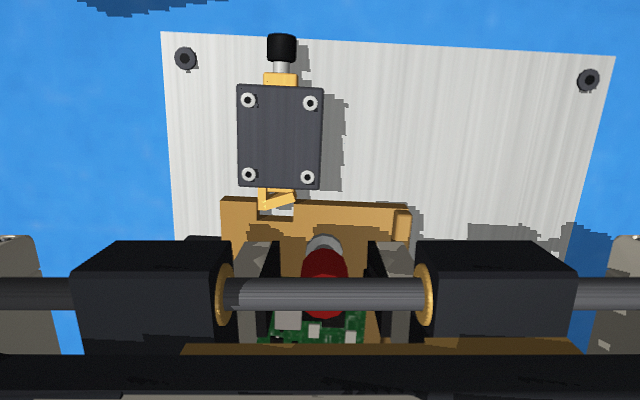

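View pics/s17c.png

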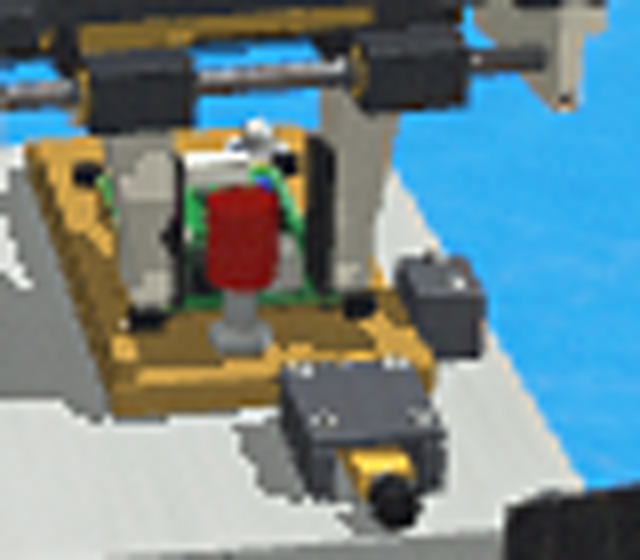

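Pin released with its collar on the deck, catch in the notch. Rise straight up.

Call:
jog_arm(motion=[{"dx": -0.01,"dy": 0,"dz": 0,"twist": 0},{"dx": -0.025,"dy": 0,"dz": 0,"twist": 0},{"dx": -0.05,"dy": 0,"dz": 0,"twist": 0},{"dx": -0.09,"dy": 0,"dz": 0,"twist": 0},{"dx": -0.13,"dy": 0,"dz": 0,"twist": 0},{"dx": -0.16,"dy": 0,"dz": 0,"twist": 0},{"dx": -0.18,"dy": -0.04,"dz": 0,"twist": 0},{"dx": -0.18,"dy": -0.08,"dz": 0,"twist": 0},{"dx": -0.18,"dy": -0.08,"dz": 0,"twist": 0},{"dx": -0.18,"dy": -0.08,"dz": 0,"twist": 0}])

```text
t: 19.88
eef_pos: [0.5856, 0.0859, 0.2382]
ee_rot: [-2.645, 1.569, 0.557]
force: [-0.2, 0.1, 0.2]
width: 0.042
```

Run:
```python
from h import *
im=save('wrist','w18.png');s=arm.get_state();print(s['force'],s['eef_pos'],s['width']); crop(im,230,20,390,160,4.5,'w18c.png')
im=save('side','s18.png'); cv2.imwrite('pics/s18c.png',cv2.resize(im[165:235,320:400,::-1],None,fx=8,fy=8,interpolation=2))
```

```text
[ 0.27170097  0.06109428 -0.78434756] [0.58543301 0.08478804 0.23760943] 0.041961331869446436
```

View pics/w18c.png

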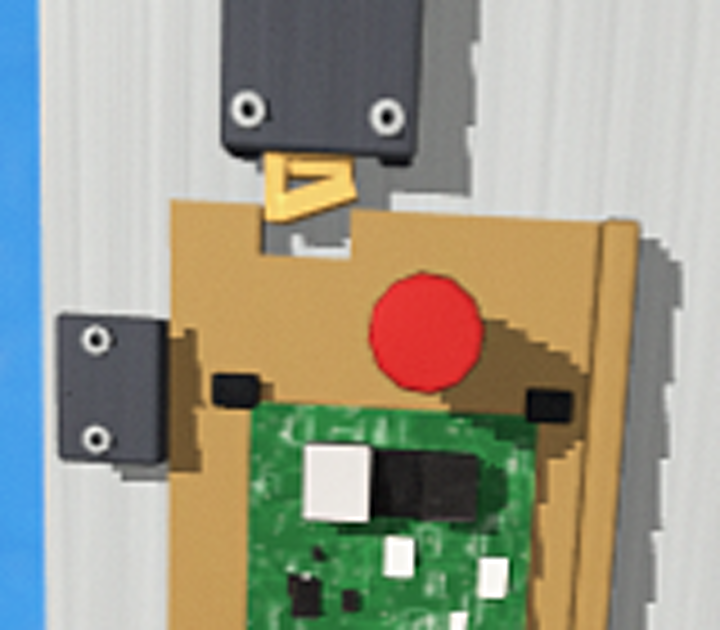

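View pics/s18c.png

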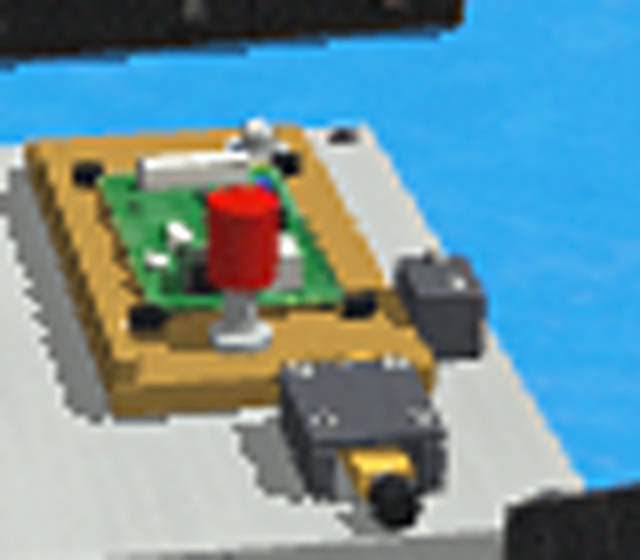

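Run:
```python
from h import *
print(arm.job_done(), arm.get_state()['t'])
```

```text
the job is handed in; nothing more can be done
the job is handed in; nothing more can be done
```

I pushed the carrier round to the stop and put the lock pin home. The job was handed in at about 20 s of the 72 s allowed, and no verdict was reported.

- **Carrier:** It turned about 0.42 rad before the push force rose steeply. I seated it with about 15 N sideways (about 17 N in total at the finger). After backing off, the pictures show the carrier edge at the stop block and the brass catch in the notch. I could see the bench straight through both lock holes.
- **Lock pin:** It went in with almost no force until the collar met the deck. That was at the expected height, 27 mm to within about 0.5 mm, pressed with about 13 N. After I let go, the last pictures show the pin upright with its collar on the deck. The arm is clear at about 0.24 m, reading no contact force.
- **Not confirmed directly:** I never saw the stop button's travel. I inferred that it is pressed in from the seating force and from the carrier edge lying at the block. The catch position was judged from pictures only.
- **Disagreements:** The cameras differed by about 3 to 4 mm on where the lock hole and pin were. I used wrist-camera views taken from matching poses, with a final correction of under 1 mm.

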